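Strip the filtration manifold after a run

TASK

The filtration run is over: before any funnel comes off, shut every valve on the manifold that is still open, right to its stop. Lay any lids flat, knob up, in the steel wash tray, and take off every funnel: twist it to break its jammed taper loose, pull it off and stand it upright in the tray, all side by side on the tray's floor. Set the lids and funnels down, never drop them, and leave the other things on the bench where they are.

Things in the scene. Friction and masses are not known exactly. Their poses are not given: they have to be found in the camera images.
- funnel_a: steel filter funnel on the station of the same letter: upright round cup, 115 mm tall, 0.2-0.33 kg. Origin: centre of its lower edge, z up. Skirt 58 mm diameter up to 22 mm, then a plain barrel, 52 mm diameter from 28 to 108 mm, to grip it by; rim bead 56 mm. Flat underside: it stands by itself. At the start its tapered skirt is jammed on the station's head (see seat)
- lid_a: loose steel dust lid lying on the funnel of the same letter (None: this funnel has no lid): a flat disc 62 mm in diameter, 6 mm thick, with a black knob 16 mm in diameter standing in its middle from 6 to 29 mm. 0.07 kg. Origin: centre of its underside; z up
- seat_a (a point): centre of a station's seat flange, 90 mm above the bench, where the funnel's lower edge rests; a 21 mm tall tapered head stands on it. A straight pull does not free the funnel; turned about z either way against 0.4 N m it is free after 40 deg (turn 45-60, not back), then lifts off freely; 24 mm clears the head. x: away from the valve and robot; y: along the row
- pivot_a (a point): axis of that station's quarter-turn valve, at the top of its black lever, 105 mm above the bench, 85 mm from the funnel's axis towards the robot; axes as the seat's. The lever is a level bar, 10 mm wide, 18 mm tall, from 6 mm behind the axis to 70 mm beyond; 3-4 N near its end turns it; it stays where left. The stations stand 125 mm apart in a row, in any order
- valve_a (a joint): angle of that lever, rad: 0 = shut, at its stop, lever crosswise, pointing along the seat's +y; 1.57 = fully open, lever in line with its tube, pointing along the seat's -x; between: partly open. It shuts clockwise seen from above. A 34 mm pipe, its top 75 mm above the bench, runs along the row below the ends of open levers
- funnel_b: steel filter funnel on the station of the same letter: upright round cup, 115 mm tall, 0.2-0.33 kg. Origin: centre of its lower edge, z up. Skirt 58 mm diameter up to 22 mm, then a plain barrel, 52 mm diameter from 28 to 108 mm, to grip it by; rim bead 56 mm. Flat underside: it stands by itself. At the start its tapered skirt is jammed on the station's head (see seat)
- lid_b: loose steel dust lid lying on the funnel of the same letter (None: this funnel has no lid): a flat disc 62 mm in diameter, 6 mm thick, with a black knob 16 mm in diameter standing in its middle from 6 to 29 mm. 0.07 kg. Origin: centre of its underside; z up
- seat_b (a point): centre of a station's seat flange, 90 mm above the bench, where the funnel's lower edge rests; a 21 mm tall tapered head stands on it. A straight pull does not free the funnel; turned about z either way against 0.4 N m it is free after 40 deg (turn 45-60, not back), then lifts off freely; 24 mm clears the head. x: away from the valve and robot; y: along the row
- pivot_b (a point): axis of that station's quarter-turn valve, at the top of its black lever, 105 mm above the bench, 85 mm from the funnel's axis towards the robot; axes as the seat's. The lever is a level bar, 10 mm wide, 18 mm tall, from 6 mm behind the axis to 70 mm beyond; 3-4 N near its end turns it; it stays where left. The stations stand 125 mm apart in a row, in any order
- valve_b (a joint): angle of that lever, rad: 0 = shut, at its stop, lever crosswise, pointing along the seat's +y; 1.57 = fully open, lever in line with its tube, pointing along the seat's -x; between: partly open. It shuts clockwise seen from above. A 34 mm pipe, its top 75 mm above the bench, runs along the row below the ends of open levers
- funnel_c: steel filter funnel on the station of the same letter: upright round cup, 115 mm tall, 0.2-0.33 kg. Origin: centre of its lower edge, z up. Skirt 58 mm diameter up to 22 mm, then a plain barrel, 52 mm diameter from 28 to 108 mm, to grip it by; rim bead 56 mm. Flat underside: it stands by itself. At the start its tapered skirt is jammed on the station's head (see seat)
- lid_c: loose steel dust lid lying on the funnel of the same letter (None: this funnel has no lid): a flat disc 62 mm in diameter, 6 mm thick, with a black knob 16 mm in diameter standing in its middle from 6 to 29 mm. 0.07 kg. Origin: centre of its underside; z up
- seat_c (a point): centre of a station's seat flange, 90 mm above the bench, where the funnel's lower edge rests; a 21 mm tall tapered head stands on it. A straight pull does not free the funnel; turned about z either way against 0.4 N m it is free after 40 deg (turn 45-60, not back), then lifts off freely; 24 mm clears the head. x: away from the valve and robot; y: along the row
- pivot_c (a point): axis of that station's quarter-turn valve, at the top of its black lever, 105 mm above the bench, 85 mm from the funnel's axis towards the robot; axes as the seat's. The lever is a level bar, 10 mm wide, 18 mm tall, from 6 mm behind the axis to 70 mm beyond; 3-4 N near its end turns it; it stays where left. The stations stand 125 mm apart in a row, in any order
- valve_c (a joint): angle of that lever, rad: 0 = shut, at its stop, lever crosswise, pointing along the seat's +y; 1.57 = fully open, lever in line with its tube, pointing along the seat's -x; between: partly open. It shuts clockwise seen from above. A 34 mm pipe, its top 75 mm above the bench, runs along the row below the ends of open levers
- tray: loose steel wash tray, about 0.9 kg, outside 190 (x) by 280 (y) by 42 mm tall, walls and floor 5 mm, open at the top. Origin: centre of its underside; x along the short side, y along the long side, z up. Its flat floor has room for the funnels in one row along y, 80 mm apart, and the lids in another beside it
- dishes: stack of clear petri dishes, 92 mm diameter, 58 mm tall; origin: centre of its underside; not part of the job
- washbottle: white wash bottle, 68 mm diameter, 190 mm tall; origin: centre of its underside; not part of the job
- tuberack: wooden rack of capped sample tubes, 75 by 250 mm, 118 mm tall; origin: centre of its underside; not part of the job
- reagent: amber reagent jar, 72 mm diameter, 150 mm tall; origin: centre of its underside; not part of the job
- timer: bench timer, 65 by 75 by 22 mm; origin: centre of its underside; not part of the job
- forceps: glass beaker with filter forceps standing in it, 66 mm diameter, 135 mm tall; origin: centre of its underside; not part of the job
Mind the look-alikes: they are no part of the job. Leave any blue, brown or yellow look-alike of the lid_a alone.

How it is judged:
By the outcome, as a careful person would: the job done as asked, in the order asked, and still so for the second after the job is handed in, with the robot touching nothing.
Of lid_a, lid_b, lid_c only 1 to 3 are there at a start; the rules pass over those that are not, and their reading is None.
At some moment in a run one of tray may be knocked a few centimetres aside while the robot is not near it.
It also fails if it takes over 210 s, if anything falls off the work surface, if the arm or the gripper's body presses on something with over 40 N, if the wrist force passes 120 N, or if a joint passes its speed limit or range.

ROBOT

A 7-joint arm with a two-finger parallel gripper is mounted at the origin on the work surface. World frame = base frame: x ahead of the robot, y to its left, z up, the work surface at z = 0. Lengths are in mm, angles in rad, forces in N, time in s.
With the tool pointing down it reaches from about 400 to 900 mm from the base axis. Payload 5.6 kg.
Tool frame: the origin (TCP) lies midway between the tips of the shut fingers; the grasp point (between the pads) lies 19 mm behind it; z points along the fingers, y is the line along which they close (so a half turn about z gives the same grasp; the last joint's range is limited). The gripper opens to 92 mm and grips with 3 to 60 N. Pads are 20 mm wide; open, the fingers measure 128 mm over their backs; the gripper's body (75 mm by 189 mm) begins 69 mm behind the grasp point.
Start: joints at [1.117, 0.468, -0.012, 1.603, 0.006, 1.071, -0.056], TCP at [259.533, -595.947, 179.892] pointing down, gripper open.
Joint ranges: [-2.53, 2.53], [-0.31, 2.02], [-1.57, 1.55], [0.28, 2.44], [-1.29, 4.43], [0.15, 1.84], [-2.92, 2.92]. Speed limits (rad/s): [2.57, 2.57, 3.14, 3.14, 3.14, 3.14, 3.14].

INTERFACE

Orientations are given as [roll, pitch, yaw] about the fixed x, y, z axes, in that order (R = Rz(yaw) Ry(pitch) Rx(roll)).
In Python, from bench import env, grab_frame, camera_model, hand_in gives the robot as it stands.
- The arm moves only by the tool step_arm, never from a script. Its argument "motion" is a list of rows, each a list of 5 numbers: the shift along the tool's x, y, z in cm, then the turn about the tool's z in rad, then the finger opening in cm, from 0 to 9.19. A call has 1 to 8 rows; each row is the pose to reach, as a shift and turn from the pose commanded when the call began, along the tool's axes at that moment; what a row does not reach only later rows make up. A row lasts 1/10 s, in which the tool goes at most 50 mm and 8.59 degrees, less where a joint would pass 70% of its speed; a pose out of reach is approached as far as the arm can. A call with a gripper value outside its range is refused whole. The fingers move at their own pace and stop on an object; "newtons" is the grip in N (left out, the last holds). Time passes only in rows, so rows that repeat a pose let the fingers close. It gives the time, the measured TCP pose, the force, the opening and the grip force at its end, in the units of the state.
- env.read_state(): the state, without advancing time (a new reading comes with each control period).
- grab_frame(name): name is "scene" or "side" or "wrist"; returns (picture, depth): 400x640x3 uint8, red, green, blue; 400x640 float32, mm along the optical axis (not along the pixel's ray), 0 where there is no reading.
- camera_model(name): a dict with "camera_matrix" (3x3 intrinsics, pixels), "xyz" and "orientation" of the camera in the world; the wrist camera has in their place "T_tool_cam" (4x4, takes a point from camera to tool coordinates, whose origin is the TCP and whose axes are the flange's). Camera axes: x right, y down, z forward; pixel columns grow to the right and rows downward; lengths in mm; the calibration is good to about 2 mm. A picture is of the moment at which its call begins: read the wrist's pose just before it. camera_model takes no time and is no camera call.
- hand_in(): hands the job in; it is judged then, once.
The state is a dict: "t": time; "q": joint angles; "dq": joint speeds; "joint_torque": joint torques, N m; "ee_pos": TCP position; "orientation": TCP orientation; "ft_force": force on the tool from outside, world axes, zero at the start; "ft_torque": the same for the moment, N m; "finger_gap": finger opening in mm; "gripper_force": force on a finger pad.
Only numpy, scipy, OpenCV 4.12 (cv2) and the standard library are available. Lean on these libraries where they do the work, as an engineer would, in place of code of your own. Each camera call takes 0.05 s, during which the arm holds its last target. There are 200 camera calls.

## Working session

There is one attempt and no reset: what is moved stays moved. The work goes in short steps, Python scripts to look and compute and a tool call to move; the robot and the scene stay as the last step left them, time stands still between calls to the robot, and variables do not carry over. Pictures are saved under pics/ and viewed, at most 14 in all, crops included, and the job is handed in when it is done.

Besides the shell and the picture viewer there is one more tool, called as name(argument=value, ...) on one line, values as JSON. step_arm: Moves the arm, as the interface text tells. Its arguments: {"type":"object","properties":{"motion":{"type":"array","items":{"type":"array","items":{"type":"number"}}},"newtons":{"type":"number"}},"required":["motion"]}

```bash
ls; mkdir -p pics
python3 - <<'E'
from bench import env, grab_frame, camera_model
import cv2, numpy as np
print(env.read_state())
for n in ("scene","side"):
    p,d=grab_frame(n); cv2.imwrite(f"pics/{n}0.png",p[:,:,::-1]); np.savez(f"pics/{n}0.npz",p=p,d=d); print(n,camera_model(n))
print(camera_model("wrist"))
E
```

```text
pics
{'t': 0.0, 'q': array([ 1.11698335,  0.46840574, -0.0115876 ,  1.60363227,  0.00601642,
        1.07139943, -0.05627396]), 'dq': array([-0.00054176,  0.00026051,  0.00073017, -0.00148724,  0.00110659,
        0.0010275 , -0.00073151]), 'joint_torque': array([ 1.10655058e-04, -5.20564413e+01, -1.22152671e-02, -2.43750751e+01,
       -5.66284417e-02,  1.72120443e-02,  1.52547950e-04]), 'ee_pos': array([ 259.23578315, -595.3520927 ,  178.91829947]), 'orientation': array([-3.13978781e+00,  1.46859462e-04,  4.10769518e-01]), 'ft_force': array([0.0728736 , 0.01882413, 0.5725275 ]), 'ft_torque': array([0.02192824, 0.00451857, 0.01066989]), 'gripper_force': 0.0, 'finger_gap': 91.98846516881822}
scene {'camera_matrix': array([[378.59319809,   0.        , 318.69221045],
       [  0.        , 378.59319809, 200.60039311],
       [  0.        ,   0.        ,   1.        ]]), 'xyz': array([1470.34350548,  113.39432097,  728.59083516]), 'orientation': array([-2.12879058,  0.01925518,  1.59138025])}
side {'camera_matrix': array([[511.75658992,   0.        , 311.09243011],
       [  0.        , 511.75658992, 194.01742485],
       [  0.        ,   0.        ,   1.        ]]), 'xyz': array([ 460.52462753, 1055.51569935, 1128.88244822]), 'orientation': array([-2.37607657,  0.01713687, -3.0674824 ])}
{'camera_matrix': array([[313.89050345,   0.        , 329.67880494],
       [  0.        , 313.89050345, 204.72395237],
       [  0.        ,   0.        ,   1.        ]]), 'T_tool_cam': array([[ 3.45988294e-04, -9.63884550e-01, -2.66320211e-01,
         7.53791765e+01],
       [ 9.99999937e-01,  3.55274108e-04,  1.33112255e-05,
        -7.54910528e-01],
       [ 8.17861906e-05, -2.66320199e-01,  9.63884612e-01,
        -2.05462748e+02],
       [ 0.00000000e+00,  0.00000000e+00,  0.00000000e+00,
         1.00000000e+00]])}
```

View pics/scene0.png

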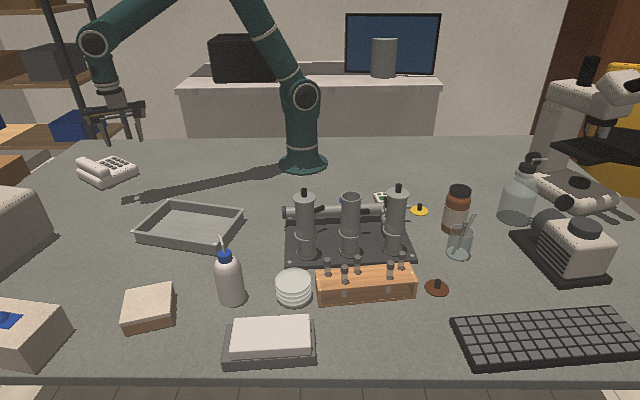

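View pics/side0.png

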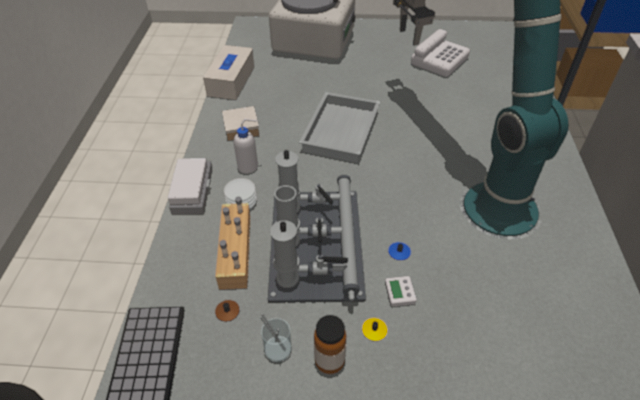

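The scene view shows three funnels near (305,225), (350,222), (396,218). The left and right ones have black-knobbed lids and the middle one is open. The tray is at (190,225). The blue, yellow and brown lids on the bench are decoys. Next I'll zoom in and measure.

```bash
cat > h.py <<'E'
from bench import env, grab_frame, camera_model
import cv2, numpy as np
from scipy.spatial.transform import Rotation as R
def pose():
    s=env.read_state(); return s
def cam(name,s=None):
    c=camera_model(name); K=c["camera_matrix"]
    if name=="wrist":
        s=s or env.read_state(); T=np.eye(4); T[:3,:3]=R.from_euler("xyz",s["orientation"]).as_matrix(); T[:3,3]=s["ee_pos"]
        T=T@c["T_tool_cam"]; return K,T[:3,:3],T[:3,3]
    return K,R.from_euler("xyz",c["orientation"]).as_matrix(),np.array(c["xyz"])
def cloud(d,C):
    K,Rm,t=C; v,u=np.mgrid[:d.shape[0],:d.shape[1]]
    P=np.stack([(u-K[0,2])/K[0,0]*d,(v-K[1,2])/K[1,1]*d,d],-1)@Rm.T+t
    P[d<=0]=np.nan; return P
def ray(uv,z,C):
    K,Rm,t=C; uv=np.atleast_2d(uv).astype(float)
    r=np.c_[(uv-K[:2,2])/K[0,0],np.ones(len(uv))]@Rm.T
    return t+r*((z-t[2])/r[:,2])[:,None]
def snap(name,tag):
    s=env.read_state(); p,d=grab_frame(name); cv2.imwrite(f"pics/{tag}.png",p[:,:,::-1]); np.savez(f"pics/{tag}.npz",p=p,d=d); C=cam(name,s); return p,d,C
E
python3 - <<'E'
from h import *
f=np.load("pics/side0.npz");p,d=f["p"],f["d"];C=cam("side");P=cloud(d,C)
x,y,z=P[...,0],P[...,1],P[...,2]
def comp(m,mn=20):
    n,l,st,c=cv2.connectedComponentsWithStats(m.astype(np.uint8))
    for i in range(1,n):
        if st[i,4]>=mn:
            q=P[l==i]; print(st[i],np.nanmedian(q,0).round(),np.nanmin(q,0).round(),np.nanmax(q,0).round())
reg=(x>300)&(x<800)&(y>-500)&(y<250)
print("z>185");comp(reg&(z>185))
print("levers");comp(reg&(p.max(2)<60)&(z>80)&(z<125),15)
print("tray rim");comp(reg&(z>33)&(z<50),100)
m=(reg&(y<-150)&(z>25)&(z<55)).astype(np.uint8)
n,l,st,c=cv2.connectedComponentsWithStats(m);i=1+st[1:,4].argmax()
pts=P[(l==i)&(z>36)][:,:2].astype(np.float32);print(cv2.minAreaRect(pts))
a=cv2.resize(p[160:310,250:375,::-1],None,fx=4.5,fy=4,interpolation=cv2.INTER_CUBIC);cv2.imwrite("pics/c1.png",a)
E
```

```text
z>185
[276 150  23  23 379] [614.  58. 210.] [586.  18. 185.] [645.  79. 237.]
[275 186  22  21 260] [608. 167. 199.] [579. 145. 185.] [634. 201. 209.]
levers
[319 187  14  19  77] [509.  78. 101.] [492.  47.  90.] [531. 102. 108.]
[318 220   5  24  71] [519. 215. 103.] [511. 170.  89.] [525. 237. 111.]
tray rim
[299  93  82  63 845] [ 485. -321.   42.] [ 346. -498.   33.] [ 613. -167.   50.]
[246 107  13  24 164] [ 785. -310.   45.] [ 759. -396.   34.] [ 800. -279.   50.]
((479.0140380859375, -334.7814025878906), (305.4656982421875, 205.13832092285156), 76.16168975830078)
```

View pics/c1.png

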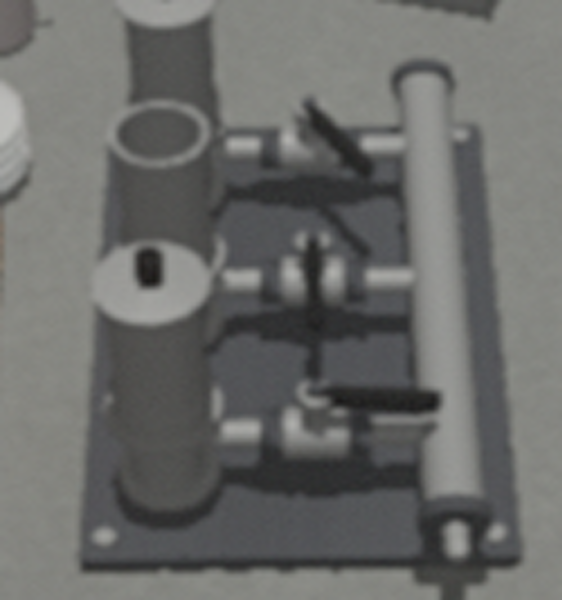

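The crop shows the lever of the nearest station (highest y) fully open, the middle one about shut and the far one partly open. Next I'll move the wrist camera over the manifold for accurate measurements.

step_arm(motion=[[21, -26, -20, 0, 9], [21, -26, -20, 0, 9], [21, -26, -20, 0, 9], [21, -26, -20, 0, 9], [21, -26, -20, 0, 9], [21, -26, -20, 0, 9], [21, -26, -20, 0, 9], [21, -26, -20, 0, 9]])

```text
t: 0.9
ee_pos: [348.8, -271.2, 381.3]
orientation: [3.14, -0.0, 0.413]
ft_force: [-0.3, 0.0, 1.0]
finger_gap: 90.0
gripper_force: 0.0
```

step_arm(motion=[[22, -30, 0, 0.41, 0], [22, -30, 0, 0.41, 0], [22, -30, 0, 0.41, 0], [22, -30, 0, 0.41, 0], [22, -30, 0, 0.41, 0], [22, -30, 0, 0.41, 0], [22, -30, 0, 0.41, 0], [22, -30, 0, 0.41, 0]])

```text
t: 1.7
ee_pos: [429.8, 92.2, 380.0]
orientation: [3.142, -0.001, 0.003]
ft_force: [0.6, 0.6, -0.4]
finger_gap: 27.9
gripper_force: 0.0
```

step_arm(motion=[[0, 0, 0, 0, 0], [0, 0, 0, 0, 0], [0, 0, 0, 0, 0]])

```text
t: 2.0
ee_pos: [430.1, 87.8, 379.5]
orientation: [3.141, 0.001, -0.001]
ft_force: [0.8, 0.4, -0.3]
finger_gap: 4.2
gripper_force: 0.0
```

Run:
```python
from h import *
p,d,C=snap("wrist","w1"); s=env.read_state(); print(s["t"],s["ee_pos"],s["orientation"],s["finger_gap"],C[2])
```

```text
2.05 [430.11862741  87.59885968 379.61376274] [ 3.14104018e+00  5.22747452e-04 -2.00089991e-03] 0.9952146436401359 [505.26038885  88.58410781 584.93526908]
```

View pics/w1.png

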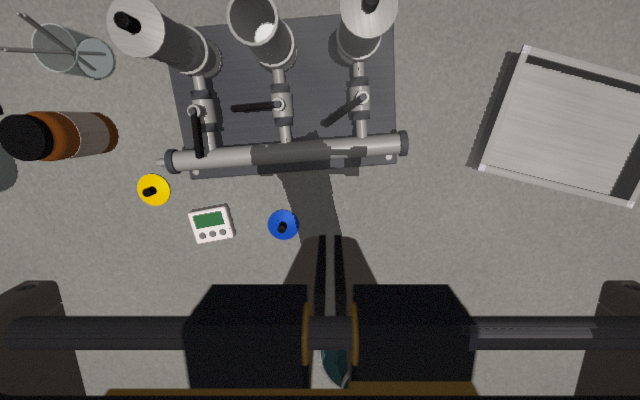

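The wrist view shows the levers at (197,133) open, (257,106) roughly crosswise and (345,111) partly open. The lids are at (136,29) and (369,10), the open rim is at (254,17) and the tray is at (560,125).

Run:
```python
from h import *
f=np.load("pics/w1.npz");p,d=f["p"],f["d"];C=cam("wrist")
P=cloud(d,C)
# levers
for (u0,v0,u1,v1) in [(185,100,207,160),(225,95,290,115),(318,90,372,128)]:
    m=np.zeros(d.shape,bool);m[v0:v1,u0:u1]=True
    m&=(P[...,2]>98)&(P[...,2]<112)&(p.max(2)<70)
    v,u=np.nonzero(m);Q=ray(np.c_[u,v],105,C)[:,:2].astype(np.float32);r=cv2.minAreaRect(Q)
    a=cv2.fitLine(Q,cv2.DIST_L2,0,.01,.01).ravel();t=(Q-a[2:])@a[:2]
    print("lever",len(Q),a[2:]+a[:2]*t.min(),a[2:]+a[:2]*t.max(),np.degrees(np.arctan2(a[1],a[0])),r[1])
for uv,z in [([193,111],105),([281,104],105),([362,98],105)]: print("pivot",ray(uv,z,C)[0])
# lid/rim tops
for z0,z1,box,zz in [(203,216,(100,0,175,70),211),(196,216,(225,0,285,50),205),(203,216,(335,0,400,45),211)]:
    u0,v0,u1,v1=box;m=np.zeros(d.shape,np.uint8);m[v0:v1,u0:u1]=1
    m&=((P[...,2]>z0)&(P[...,2]<z1)).astype(np.uint8)
    v,u=np.nonzero(m);Q=ray(np.c_[u,v],zz,C)[:,:2].astype(np.float32)
    print("disc",len(Q),cv2.minEnclosingCircle(Q),np.nanmedian(P[m>0],0)); 
for z in [(80,96)]: pass
# tray rim
m=(P[...,2]>34)&(P[...,2]<50)&(P[...,1]<-120)
q=P[m][:,:2].astype(np.float32);print("tray",len(q),cv2.minAreaRect(q),q.min(0),q.max(0))
```

```text
lever 335 [446.56818 288.07736] [519.4257  287.65073] -0.33551884 (72.84014892578125, 11.518168449401855)
lever 322 [518.8106  234.11008] [525.30444 160.25339] -84.97518 (10.177507400512695, 74.14927673339844)
lever 302 [494.75986  97.95386] [532.8113    43.722637] -54.94452 (9.842794418334961, 66.25251770019531)
pivot [515.2130384  288.49200915 105.        ]
pivot [524.7763587  159.11544984 105.        ]
pivot [532.87567934  41.28478977 105.        ]
disc 2436 ((599.8071899414062, 295.18499755859375), 31.521839141845703) [596.37574249 291.02467986 211.12431536]
disc 573 ((609.065185546875, 171.8482208251953), 28.515666961669922) [602.08058756 177.93072426 205.24204104]
disc 1679 ((617.6528930664062, 47.396400451660156), 30.541568756103516) [608.09534054  48.25904753 211.22057532]
tray 3611 ((483.01495361328125, -334.08087158203125), (296.6304931640625, 204.80470275878906), 76.2905502319336) [ 349.61404 -460.22098] [ 616.61005 -166.93567]
```

step_arm(motion=[[3.3, -5, 0, 0, 0], [3.3, -10, 0, 0, 0], [3.3, -15, 5, 0, 0], [3.3, -16, 10, 0, 0], [3.3, -16, 14, 0, 0], [3.3, -16, 18, 0, 0], [3.3, -16, 22, 0, 0], [3.3, -16, 25, 0, 0]])

```text
t: 2.85
ee_pos: [462.2, 246.7, 126.6]
orientation: [3.139, 0.003, -0.001]
ft_force: [-0.1, 0.1, 0.7]
finger_gap: 0.6
gripper_force: 0.0
```

step_arm(motion=[[0, 0, 2, 0, 0], [0, 0, 3.4, 0, 0], [0, 0, 3.4, 0, 0], [0, 0, 3.4, 0, 0]])

```text
t: 3.25
ee_pos: [463.8, 249.0, 96.5]
orientation: [-3.141, -0.001, -0.0]
ft_force: [0.7, -0.2, 1.1]
finger_gap: 0.3
gripper_force: 0.0
```

step_arm(motion=[[0, -1.9, 0, 0, 0], [-0.3, -2.5, 0, 0, 0], [-0.5, -3.1, 0, 0, 0], [-0.6, -3.8, 0, 0, 0], [-0.6, -4.5, 0, 0, 0], [-0.5, -5.3, 0, 0, 0], [-0.3, -6.1, 0, 0, 0], [0.1, -6.8, 0, 0, 0]])

```text
t: 4.05
ee_pos: [464.1, 318.0, 95.8]
orientation: [-3.142, 0.0, 0.001]
ft_force: [-0.5, 0.2, -0.1]
finger_gap: 0.6
gripper_force: 0.0
```

step_arm(motion=[[0.5, -0.7, 0, 0, 0], [1.1, -1.2, 0, 0, 0], [1.65, -1.75, 0, 0, 0], [2.3, -2.1, 0, 0, 0], [3.0, -2.4, 0, 0, 0], [3.4, -2.4, 0, 0, 0], [3.4, -2.4, 0, 0, 0]])

```text
t: 4.75
ee_pos: [498.7, 340.9, 95.7]
orientation: [3.141, 0.0, -0.0]
ft_force: [-0.3, -1.0, -0.5]
finger_gap: 0.9
gripper_force: 0.0
```

step_arm(motion=[[0.3, 0, 0, 0, 0], [0.6, 0, 0, 0, 0], [0.6, 0, 0, 0, 0], [0.6, 0, 0, 0, 0]])

```text
t: 5.15
ee_pos: [504.0, 341.1, 95.9]
orientation: [3.141, 0.0, 0.001]
ft_force: [0.5, 0.0, 1.1]
finger_gap: 0.7
gripper_force: 0.0
```

Run:
```python
from h import *
p,d,C=snap("side","s2"); print(env.read_state()["ft_force"])
cv2.imwrite("pics/c2.png",cv2.resize(p[120:320,240:400,::-1],None,fx=4,fy=3,interpolation=cv2.INTER_CUBIC))
```

```text
[ 0.31245828 -0.06799392 -0.04717001]
```

View pics/c2.png

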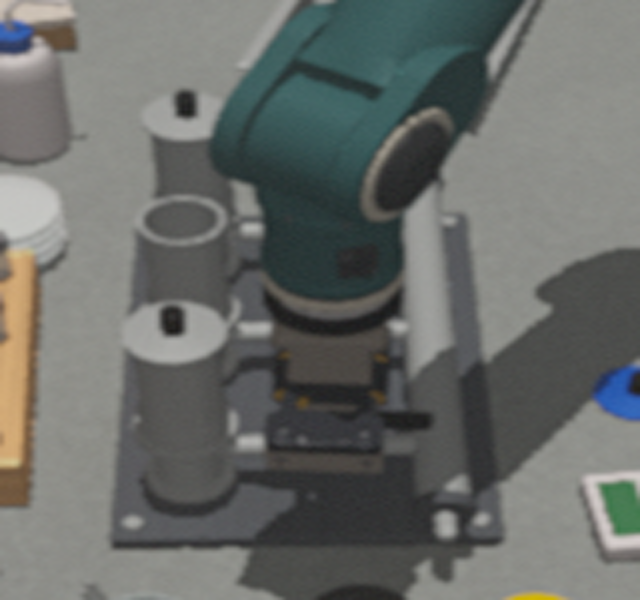

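Run:
```python
from h import *
p,d,C=snap("wrist","w2"); print(env.read_state()["ee_pos"])
```

```text
[503.88469362 341.20850465  95.90931346]
```

View pics/w2.png

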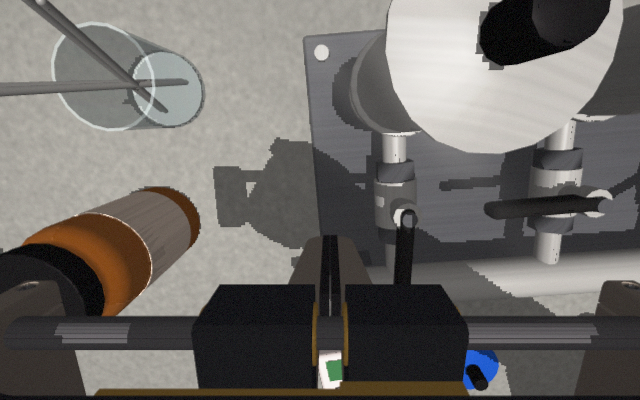

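Run:
```python
from h import *
f=np.load("pics/w2.npz");p,d=f["p"],f["d"];C=cam("wrist");P=cloud(d,C)
print(ray([405,215],105,C),P[225:285:10,400:412:4])
K,Rm,t=C
q=Rm.T@(env.read_state()["ee_pos"]-t);print(K@q/q[2],q[2]); print(d[236:300:6,318:340:4])
```

```text
[[517.74370511 292.71485275 105.        ]] [[[509.9122604  294.94786811 102.37836228]
  [511.62867106 293.5057682  107.31751639]
  [512.0139175  291.18438555 108.41928558]]

 [[502.76313965 294.50652371 102.34765021]
  [504.09619296 292.68114866 105.82220217]
  [504.20403202 290.09800768 106.09570824]]

 [[496.47057516 294.62629504 104.67601846]
  [497.03291895 292.27041195 106.00960739]
  [497.00767315 289.57455253 105.94174413]]

 [[489.27825196 294.24746357 104.9471944 ]
  [489.45758306 291.62973426 105.33291271]
  [489.75927681 289.09539896 105.98674254]]

 [[482.03612323 293.89427749 105.35125829]
  [481.55258938 290.90180034 104.36641759]
  [482.2046653  288.51072471 105.67882162]]

 [[474.51805209 293.45651727 105.44113   ]
  [475.01129971 290.9365727  106.36035951]
  [474.64116839 287.99482492 105.65955168]]]
[330.86609863 230.07924744   1.        ] 218.03327491315494
[[180.22687  181.63928  178.48016  178.95943  179.271    181.65175 ]
 [172.8279   170.97351  170.32965  170.06136  170.73537  172.72499 ]
 [163.72981  163.12117  163.29317  161.63339  161.95728  163.62646 ]
 [155.9094   154.66043  154.67563  155.29182  154.35985  155.62546 ]
 [147.79884  148.42206  148.76865  148.91968  149.36787  148.5705  ]
 [142.53792  141.60945  143.88004  143.05054  142.43134  143.1088  ]
 [135.9334   138.27705  137.79372  136.9544   136.41902  136.746   ]
 [130.62209  131.78317  131.49637  133.03699  131.58125  131.75888 ]
 [124.985565 126.67449  127.27819  132.41733  126.96886  127.55069 ]
 [121.76203  123.02829  123.37751  133.87192  122.632645 122.90412 ]
 [117.2496   121.040886 121.22741  132.46005  120.55666  120.6913  ]]
```

Run:
```python
from h import *
f=np.load("pics/w2.npz");p,d=f["p"],f["d"];c=camera_model("wrist");T=c["T_tool_cam"];K=c["camera_matrix"]
for u in (300,322,336):
  for v in list(range(222,250,3)):
    z=d[v,u];q=T@[(u-K[0,2])/K[0,0]*z,(v-K[1,2])/K[1,1]*z,z,1];print(u,v,p[v,u],q[:3].round())
f=np.load("pics/side0.npz")
p,d,C=snap("scene","sc2")
cv2.imwrite("pics/c3.png",cv2.resize(p[100:280,280:480,::-1],None,fx=4,fy=3.3,interpolation=cv2.INTER_CUBIC))
```

```text
300 222 [86 82 80] [-26. -31.  94.]
300 225 [84 84 79] [-29. -31.  94.]
300 228 [84 82 80] [-33. -31.  95.]
300 231 [85 86 80] [-36. -31.  95.]
300 234 [82 83 79] [-39. -31.  95.]
300 237 [84 84 79] [-42. -31.  94.]
300 240 [81 79 77] [-46. -31.  96.]
300 243 [90 87 83] [-49. -31.  95.]
300 246 [81 82 78] [-52. -31.  95.]
300 249 [176 174 165] [-55. -32.  95.]
322 222 [56 56 57] [-21.  -8.  80.]
322 225 [52 48 52] [-24.  -8.  81.]
322 228 [49 49 50] [-27.  -8.  80.]
322 231 [46 46 51] [-31.  -8.  81.]
322 234 [52 51 54] [-34.  -8.  81.]
322 237 [57 50 50] [  9.  -5. -36.]
322 240 [51 47 43] [ 11.  -5. -45.]
322 243 [39 36 35] [ 10.  -5. -48.]
322 246 [36 34 33] [ 10.  -5. -51.]
322 249 [31 31 26] [ 11.  -5. -57.]
336 222 [58 56 56] [-21.   5.  81.]
336 225 [55 50 55] [-24.   5.  79.]
336 228 [51 51 51] [-27.   5.  81.]
336 231 [48 51 52] [-30.   5.  80.]
336 234 [41 42 45] [-33.   5.  79.]
336 237 [13 16 16] [ 10.   3. -39.]
336 240 [14 12 16] [ 10.   3. -43.]
336 243 [16 17 22] [ 10.   3. -47.]
336 246 [19 14 19] [ 10.   3. -52.]
336 249 [ 7 15 13] [ 10.   2. -57.]
```

View pics/c3.png

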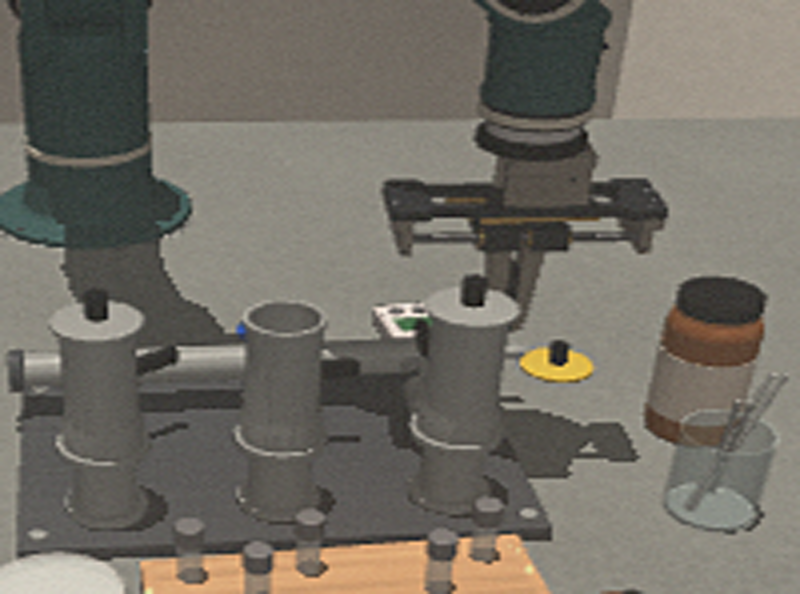

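Run:
```python
from h import *
for n,tag in(("scene","sc2"),("side","s2")):
    f=np.load(f"pics/{tag}.npz");d=f["d"];C=cam(n);P=cloud(d,C)
    m=(abs(P[...,0]-504)<25)&(abs(P[...,1]-341)<40)&(P[...,2]>85)&(P[...,2]<200)
    q=P[m];print(n,len(q))
    for a in range(85,200,8):
        s=q[(q[:,2]>=a)&(q[:,2]<a+8)]
        if len(s):print(a,len(s),s.min(0).round(),s.max(0).round())
```

```text
scene 152
125 1 [510. 345. 130.] [510. 345. 130.]
133 7 [511. 343. 134.] [514. 352. 141.]
141 7 [510. 345. 142.] [516. 354. 149.]
149 4 [510. 351. 151.] [514. 353. 156.]
157 9 [512. 346. 159.] [516. 355. 165.]
165 17 [511. 334. 165.] [516. 354. 173.]
173 24 [500. 324. 174.] [516. 356. 181.]
181 30 [500. 323. 181.] [518. 359. 189.]
189 42 [498. 322. 189.] [519. 358. 197.]
197 11 [499. 322. 197.] [516. 357. 200.]
side 0
```

Run:
```python
from h import *
for n in("scene","side"):
    f=np.load(f"pics/{n}0.npz");d=f["d"];C=cam(n);P=cloud(d,C)
    m=(abs(P[...,0]-259)<50)&(abs(P[...,1]+595)<110)&(P[...,2]>130)&(P[...,2]<300)
    q=P[m];print(n,len(q))
    for a in range(130,300,10):
        s=q[(q[:,2]>=a)&(q[:,2]<a+10)]
        if len(s):print(a,len(s),s.min(0).round(),s.max(0).round())
```

```text
scene 272
210 13 [ 244. -647.  214.] [ 290. -545.  220.]
220 25 [ 243. -650.  221.] [ 290. -539.  230.]
230 31 [ 231. -648.  231.] [ 294. -536.  240.]
240 31 [ 240. -647.  240.] [ 294. -537.  250.]
250 32 [ 239. -648.  252.] [ 294. -536.  260.]
260 34 [ 241. -649.  260.] [ 297. -534.  270.]
270 38 [ 231. -653.  270.] [ 295. -534.  279.]
280 33 [ 240. -651.  280.] [ 298. -534.  290.]
290 35 [ 236. -658.  290.] [ 302. -525.  300.]
side 301
200 1 [ 281. -642.  209.] [ 281. -642.  209.]
210 19 [ 225. -647.  210.] [ 286. -538.  220.]
220 38 [ 228. -643.  220.] [ 287. -534.  230.]
230 33 [ 225. -644.  230.] [ 288. -528.  240.]
240 40 [ 223. -651.  240.] [ 289. -532.  250.]
250 37 [ 225. -656.  251.] [ 290. -531.  260.]
260 43 [ 222. -656.  260.] [ 290. -529.  270.]
270 48 [ 224. -648.  270.] [ 291. -523.  280.]
280 27 [ 222. -644.  280.] [ 293. -529.  289.]
290 15 [ 240. -649.  290.] [ 294. -527.  299.]
```

All three cameras agree that the real fingertips sit about 35 mm above the reported TCP. The lever was never touched, so I'll redo the sweep 38 mm lower.

step_arm(motion=[[-2, 4.5, 0, 0, 0], [-4.1, 9.3, 0, 0, 0], [-4.1, 9.3, 0, 0, 0], [-4.1, 9.3, 0, 0, 0], [-4.1, 9.3, 2, 0, 0], [-4.1, 9.3, 3.8, 0, 0], [-4.1, 9.3, 3.8, 0, 0], [-4.1, 9.3, 3.8, 0, 0]])

```text
t: 6.1
ee_pos: [463.2, 249.8, 58.1]
orientation: [-3.14, 0.0, 0.002]
ft_force: [-0.3, -0.2, 0.2]
finger_gap: 0.7
gripper_force: 0.0
```

step_arm(motion=[[0, -1.9, 0, 0, 0], [-0.3, -2.5, 0, 0, 0], [-0.5, -3.1, 0, 0, 0], [-0.6, -3.8, 0, 0, 0], [-0.6, -4.5, 0, 0, 0], [-0.5, -5.3, 0, 0, 0], [-0.3, -6.1, 0, 0, 0], [0.1, -6.8, 0, 0, 0]])

```text
t: 6.9
ee_pos: [463.5, 316.9, 57.7]
orientation: [3.141, 0.001, 0.001]
ft_force: [-0.3, -3.8, 0.3]
finger_gap: 0.6
gripper_force: 1.2
```

step_arm(motion=[[0.5, -0.7, 0, 0, 0], [1.1, -1.2, 0, 0, 0], [1.65, -1.75, 0, 0, 0], [2.3, -2.1, 0, 0, 0], [3.0, -2.4, 0, 0, 0], [3.4, -2.4, 0, 0, 0], [3.4, -2.4, 0, 0, 0]])

```text
t: 7.6
ee_pos: [496.0, 341.2, 57.7]
orientation: [-3.141, 0.004, 0.002]
ft_force: [-6.6, -1.4, 2.1]
finger_gap: 0.5
gripper_force: 3.2
```

step_arm(motion=[[0.3, 0, 0, 0, 0], [0.6, 0, 0, 0, 0], [0.6, 0, 0, 0, 0]])

```text
t: 7.9
ee_pos: [496.0, 341.1, 57.5]
orientation: [3.139, 0.012, 0.004]
ft_force: [-19.6, -3.5, 11.6]
finger_gap: 0.3
gripper_force: 9.7
```

step_arm(motion=[[-2.5, 0, 0, 0, 0], [-3.2, 0, -3, 0, 0], [-3.2, 0, -5, 0, 0], [-3.2, 5, -5, 0, 0], [-3.2, 10, -5, 0, 0], [-3.2, 15, -5, 0, 0], [-3.2, 20, -5, 0, 0], [-3.2, 24.3, -5, 0, 0]])

```text
t: 8.7
ee_pos: [473.5, 95.0, 108.5]
orientation: [-3.141, -0.003, -0.0]
ft_force: [1.2, 0.3, 1.0]
finger_gap: 0.5
gripper_force: 0.0
```

step_arm(motion=[[0, 5, 0, 0, 0], [0, 5, 0, 0, 0], [0, 5, 2, 0, 0], [0, 5, 5, 0, 0], [0, 5, 5, 0, 0]])

```text
t: 9.2
ee_pos: [470.8, 47.5, 55.8]
orientation: [-3.141, 0.004, 0.001]
ft_force: [0.4, 1.0, 0.3]
finger_gap: 0.3
gripper_force: 0.0
```

step_arm(motion=[[0.6, -1.2, 0, 0, 0], [1.1, -1.9, 0, 0, 0], [1.5, -2.6, 0, 0, 0], [2.1, -3.2, 0, 0, 0], [2.7, -3.7, 0, 0, 0], [3.4, -4.1, 0, 0, 0], [4.1, -4.4, 0, 0, 0], [4.4, -4.4, 0, 0, 0]])

```text
t: 10.0
ee_pos: [515.3, 92.0, 57.5]
orientation: [-3.141, 0.003, 0.001]
ft_force: [-8.7, -0.3, 6.2]
finger_gap: 0.1
gripper_force: 4.3
```

step_arm(motion=[[0.4, 0, 0, 0, 0], [0.6, 0, 0, 0, 0], [0.6, 0, 0, 0, 0]])

```text
t: 10.3
ee_pos: [515.2, 91.9, 57.2]
orientation: [3.139, 0.013, 0.002]
ft_force: [-18.1, -0.7, 15.9]
finger_gap: 0.5
gripper_force: 9.6
```

step_arm(motion=[[-3, 0, 0, 0, 0], [-3.7, 0, -3, 0, 0], [-3.7, 0, -5, 0, 0], [-3.7, -5, -5, 0, 0], [-3.7, -10, -5, 0, 0], [-3.7, -12.5, -5, 0, 0], [-3.7, -12.5, -2, 0, 0], [-3.7, -12.5, 0, 0, 0]])

```text
t: 11.1
ee_pos: [485.5, 218.3, 57.3]
orientation: [-3.139, -0.001, 0.003]
ft_force: [0.5, -0.2, -0.4]
finger_gap: 0.3
gripper_force: 0.0
```

step_arm(motion=[[0.5, 0, 0, 0, 0], [1, 0, 0, 0, 0], [1.4, 0, 0, 0, 0], [1.8, 0, 0, 0, 0], [2.2, 0, 0, 0, 0], [2.5, 0, 0, 0, 0], [2.5, 0, 0, 0, 0]])

```text
t: 11.8
ee_pos: [505.7, 216.5, 58.3]
orientation: [3.139, 0.007, 0.002]
ft_force: [-12.8, -1.7, 11.2]
finger_gap: 0.4
gripper_force: 6.5
```

step_arm(motion=[[-2, 0, 0, 0, 9], [-4, 0, -3, 0, 9], [-6, 0, -8, 0, 9], [-9, 0, -13, 0, 9], [-11, 4, -18, 0, 9], [-11, 8, -23, 0, 9], [-11, 11, -25, 0, 9], [-11, 11, -25, 0, 9]])

```text
t: 12.6
ee_pos: [401.3, 103.9, 311.3]
orientation: [3.139, -0.006, -0.002]
ft_force: [0.9, 0.9, -0.6]
finger_gap: 62.3
gripper_force: 0.0
```

step_arm(motion=[[0, 0, 0, 0, 9], [0, 0, 0, 0, 9], [0, 0, 0, 0, 9]])

```text
t: 12.9
ee_pos: [399.5, 107.2, 307.0]
orientation: [-3.141, 0.002, 0.003]
ft_force: [0.1, -0.3, -0.3]
finger_gap: 86.4
gripper_force: 0.0
```

```bash
cat > look.py <<'E'
from h import *
def levers(p,P,C):
    m=((P[...,2]>96)&(P[...,2]<114)&(p.max(2)<75)&(P[...,0]>420)&(P[...,0]<560)&(P[...,1]>-20)).astype(np.uint8)
    n,l,st,c=cv2.connectedComponentsWithStats(m)
    for i in range(1,n):
        if st[i,4]<60: continue
        v,u=np.nonzero(l==i);Q=ray(np.c_[u,v],105,C)[:,:2].astype(np.float32)
        a=cv2.fitLine(Q,cv2.DIST_L2,0,.01,.01).ravel();t=(Q-a[2:])@a[:2]
        print("lever",len(Q),(a[2:]+a[:2]*t.min()).round(1),(a[2:]+a[:2]*t.max()).round(1),np.degrees(np.arctan2(a[1],a[0]))%180)
E
python3 - <<'E'
from look import *
p,d,C=snap("wrist","w3"); s=env.read_state(); print(s["t"],s["ee_pos"],s["orientation"],s["finger_gap"])
P=cloud(d,C);levers(p,P,C)
z=P[...,2];n,l,st,c=cv2.connectedComponentsWithStats(((z>200)&(z<217)&(P[...,0]>560)).astype(np.uint8))
for i in range(1,n):
    if st[i,4]>300:
        v,u=np.nonzero(l==i);zz=float(np.median(z[l==i]));Q=ray(np.c_[u,v],zz,C)[:,:2].astype(np.float32);print(st[i],zz,cv2.minEnclosingCircle(Q))
m=(z>34)&(z<50)&(P[...,1]<-120);q=P[m][:,:2].astype(np.float32);print(cv2.minAreaRect(q))
E
```

```text
12.95 [399.45208856 107.2490677  306.856367  ] [-3.14104685e+00  2.10157778e-03  3.10977805e-03] 89.32814539286747
lever 504 [528.7 110.6] [533.5  43.4] 94.100006
lever 486 [519.2 234.3] [524.1 165.4] 94.03301
lever 481 [509.2 357.8] [514.7 283.2] 94.21316
lever 694 [443.2 480.6] [511.9 476.8] 176.77748
((493.9136962890625, -288.58465576171875), (203.42401123046875, 204.48072814941406), 76.32666015625)
```

View pics/w3.png

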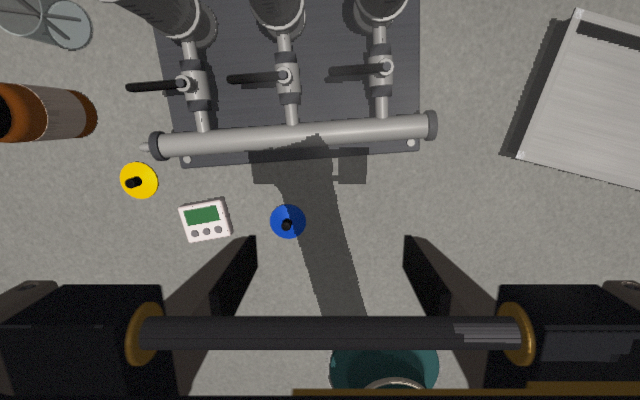

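All three levers are now at 94.1°, shut against their stops. Next is the lid on the low-y funnel.

step_arm(motion=[[5, 1.4, 0, 0, 4.5], [10, 2.8, 0, 0, 4.5], [14.5, 4.1, 1, 0, 4.5], [18.5, 5.2, 3, 0, 4.5], [21.8, 6.0, 5, 0, 4.5], [21.8, 6.0, 5.6, 0, 4.5], [21.8, 6.0, 5.6, 0, 4.5], [21.8, 6.0, 5.6, 0, 4.5]])

```text
t: 13.75
ee_pos: [617.2, 48.3, 252.0]
orientation: [-3.141, 0.001, 0.004]
ft_force: [-0.3, -0.2, 0.7]
finger_gap: 45.1
gripper_force: 0.0
```

```bash
cat >> look.py <<'E'
def lids(p,P,C,z0=203,z1=217,top=211,region=None):
    z=P[...,2];m=(z>z0)&(z<z1)&(P[...,0]>300)
    if region is not None: m&=region(P)
    n,l,st,c=cv2.connectedComponentsWithStats(m.astype(np.uint8))
    for i in range(1,n):
        if st[i,4]>300:
            v,u=np.nonzero(l==i);Q=ray(np.c_[u,v],top,C)[:,:2].astype(np.float32);h=cv2.convexHull(Q).astype(np.float32)
            print("lid",st[i],np.median(z[l==i]),cv2.minEnclosingCircle(Q),cv2.fitEllipse(h)[:2])
E
python3 - <<'E'
from look import *
p,d,C=snap("wrist","w4"); s=env.read_state(); print(s["t"],s["q"],s["ee_pos"],s["orientation"],s["finger_gap"])
lids(p,cloud(d,C),C)
E
```

```text
13.8 [ 0.41235073  0.46719734 -0.75405072  1.56367391  0.33191343  1.2421671
 -1.96358508] [617.5280209   47.95099469 252.83992707] [-3.14143099e+00 -8.67634142e-04  3.16364378e-03] 44.51138327370484
lid [ 295  173   75   72 3807] 210.8933253295495 ((620.059814453125, 47.58818054199219), 30.897680282592773) ((619.9901123046875, 47.43450164794922), (60.992183685302734, 61.320804595947266))
lid [151 186  68  64 963] 205.37847861770285 ((611.9762573242188, 168.71798706054688), 27.882591247558594) ((611.869140625, 168.79022216796875), (54.233062744140625, 55.402587890625))
lid [   0  195   76   70 3517] 210.87083036201338 ((600.792236328125, 293.2569274902344), 32.121253967285156) ((601.1051635742188, 293.392333984375), (61.131752014160156, 63.73529815673828))
```

View pics/w4.png

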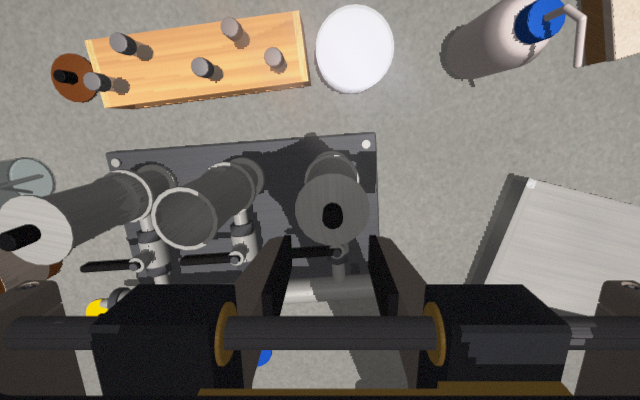

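step_arm(motion=[[0.1, 0, 2.5, 0, 4.5], [0.1, 0, 5, 0, 4.5], [0.1, 0, 6.5, 0, 4.5], [0.1, 0, 7.3, 0, 4.5], [0.1, 0, 7.3, 0, 4.5], [0.1, 0, 7.3, 0, 1], [0.1, 0, 7.3, 0, 1], [0.1, 0, 7.3, 0, 1]], newtons=15)

```text
t: 14.6
ee_pos: [619.7, 46.4, 179.8]
orientation: [3.142, -0.001, 0.001]
ft_force: [0.1, 0.3, -0.2]
finger_gap: 22.7
gripper_force: 0.0
```

step_arm(motion=[[0, 0, 0, 0, 1], [0, 0, 0, 0, 1], [0, 0, -0.5, 0, 1], [0, 0, -1.5, 0, 1], [0, 0, -3, 0, 1], [0, 0, -3, 0, 1]])

```text
t: 15.2
ee_pos: [620.8, 46.9, 211.9]
orientation: [-3.141, -0.005, 0.001]
ft_force: [0.2, 1.0, -0.9]
finger_gap: 15.4
gripper_force: 15.0
```

step_arm(motion=[[0, 0, -3, 0, 1], [-1, 4, -5, 0, 1], [-3, 8, -5, 0, 1], [-5, 13, -5, 0, 1], [-7, 18, -5, 0, 1], [-9, 22, -5, 0, 1], [-10, 26, -5, 0, 1], [-11, 30, -5, 0, 1]])

```text
t: 16.0
ee_pos: [508.3, -256.0, 259.5]
orientation: [3.14, -0.0, -0.0]
ft_force: [-0.0, 0.1, -0.4]
finger_gap: 15.2
gripper_force: 15.0
```

step_arm(motion=[[0, 0, 0, -0.12, 1], [0, 0, 0, -0.25, 1], [0, 0, 0, -0.4, 1], [0, 0, 0, -0.54, 1], [0, 0, 0, -0.68, 1], [0, 0, 0, -0.82, 1], [0, 0, 0, -0.96, 1], [0, 0, 0, -1.1, 1]])

```text
t: 16.8
ee_pos: [509.4, -253.8, 259.1]
orientation: [3.141, 0.0, 1.107]
ft_force: [0.6, 0.2, 0.1]
finger_gap: 15.4
gripper_force: 15.0
```

step_arm(motion=[[0, 0, 0, -0.12, 1], [0, 0, 0, -0.23, 1], [0, 0, 0, -0.23, 1], [0, 0, 0, -0.23, 1]])

```text
t: 17.2
ee_pos: [509.4, -253.9, 259.0]
orientation: [3.141, 0.0, 1.328]
ft_force: [-0.0, 0.7, -1.8]
finger_gap: 15.3
gripper_force: 15.0
```

```bash
cat >> look.py <<'E'
def tray(P):
    """centre & long-axis angle from rim points (side view)"""
    z=P[...,2];m=(abs(P[...,0]-480)<230)&(abs(P[...,1]+335)<260)
    r=m&(z>30)&(z<55);n,l,st,c=cv2.connectedComponentsWithStats(r.astype(np.uint8));i=1+st[1:,4].argmax()
    q=P[(l==i)&(abs(z-42)<3)][:,:2].astype(np.float32);print("rim rect",len(q),cv2.minAreaRect(q))
def floor(p,P,C,box=None):
    z=P[...,2];m=((z>1)&(z<11)&(abs(P[...,0]-480)<200)&(abs(P[...,1]+335)<230)).astype(np.uint8)
    hsv=cv2.cvtColor(p,cv2.COLOR_RGB2HSV);return m,hsv
E
python3 - <<'E'
from look import *
for n in ("side","wrist","scene"):
    p,d,C=snap(n,n+"5");P=cloud(d,C);tray(P)
s=env.read_state(); print(s["t"],s["q"],s["ee_pos"],s["orientation"],s["finger_gap"])
E
```

```text
rim rect 537 ((479.33795166015625, -333.5086669921875), (302.1063232421875, 205.286865234375), 76.14091491699219)
rim rect 3622 ((490.0791320800781, -301.02020263671875), (225.43902587890625, 204.5224151611328), 76.31526947021484)
rim rect 663 ((481.74017333984375, -335.4708557128906), (295.9305725097656, 209.58200073242188), 76.29161071777344)
17.35 [ 1.14020417  0.43379305 -0.97241664  1.6690022   0.37639783  1.24016929
 -0.15528415] [ 509.42850628 -253.7959899   258.98994168] [3.14148199e+00 4.01548513e-04 1.32931383e+00] 15.424696974702135
```

View pics/wrist5.png

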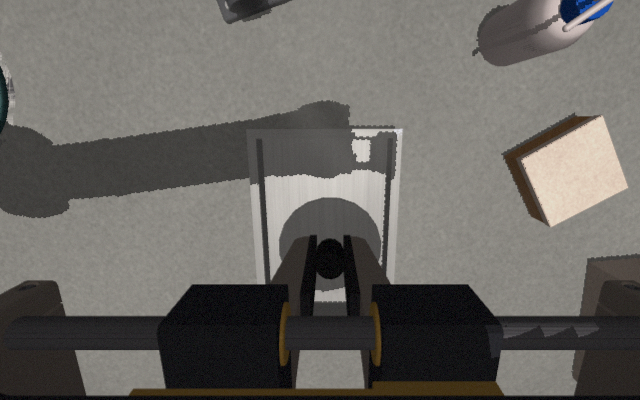

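```bash
cat >> h.py <<'E'
TC=np.array([482,-334.3]);TA=np.radians(76.3)
def t2w(x,y,c=None,a=None):
    c=TC if c is None else c; a=TA if a is None else a
    ey=np.array([np.cos(a),np.sin(a)]);ex=np.array([ey[1],-ey[0]]);return c+ex*x+ey*y
def delta(xy,z,s=None):
    s=s or env.read_state();M=R.from_euler("xyz",s["orientation"]).as_matrix()
    return (M.T@(np.r_[xy,z]-s["ee_pos"])/10).round(2)
E
python3 - <<'E'
from h import *
C=cam("wrist");q=ray([[248,129],[403,129]],42,C)[:,:2];print(q,np.linalg.norm(q[0]-q[1]),t2w(-95,140),t2w(95,140))
for y in(60,-60): print(t2w(-45,y),delta(t2w(-45,y),100))
E
```

```text
[[ 420.3137542  -168.17364596]
 [ 617.33069714 -216.6269496 ]] 202.88764979114552 [ 422.86017405 -175.78349932] [ 607.45450685 -220.78274708]
[ 452.49057836 -265.34933623] [-2.48 -5.25 15.9 ]
[ 424.07000084 -381.93523063] [-14.48  -5.23  15.9 ]
```

step_arm(motion=[[-1.2, -2.6, 0, 0, 1], [-2.5, -5.2, 4, 0, 1], [-2.5, -5.2, 8, 0, 1], [-2.5, -5.2, 12, 0, 1], [-2.5, -5.2, 16, 0, 1], [-2.5, -5.2, 20, 0, 1], [-2.5, -5.2, 22, 0, 1], [-2.5, -5.2, 23, 0, 1]])

```text
t: 18.15
ee_pos: [452.0, -265.0, 26.9]
orientation: [-3.139, -0.001, 1.33]
ft_force: [-0.4, 0.3, -1.0]
finger_gap: 15.6
gripper_force: 15.0
```

step_arm(motion=[[0, 0, 2, 0, 1], [0, 0, 3.5, 0, 1], [0, 0, 4, 0, 1], [0, 0, 4.4, 0, 1], [0, 0, 4.6, 0, 1], [0, 0, 4.6, 0, 1]])

```text
t: 18.75
ee_pos: [453.3, -265.9, -16.7]
orientation: [3.141, 0.0, 1.331]
ft_force: [-0.2, 0.3, -0.4]
finger_gap: 15.6
gripper_force: 15.0
```

step_arm(motion=[[0, 0, 0.15, 0, 1], [0, 0, 0.3, 0, 1], [0, 0, 0.4, 0, 1], [0, 0, 0.4, 0, 1]])

```text
t: 19.15
ee_pos: [453.1, -265.9, -20.6]
orientation: [3.141, 0.001, 1.331]
ft_force: [-1.6, -0.5, 3.9]
finger_gap: 15.6
gripper_force: 15.0
```

step_arm(motion=[[0, 0, 0, 0, 3.2], [0, 0, 0, 0, 3.2], [0, 0, 0, 0, 3.2], [0, 0, -2, 0, 3.2], [0, 0, -5, 0, 3.5], [0, 0, -10, 0, 4.5], [0, 0, -15, 0, 4.5], [0, 0, -20, 0, 4.5]])

```text
t: 19.95
ee_pos: [452.7, -265.3, 180.6]
orientation: [-3.141, -0.0, 1.331]
ft_force: [-0.2, -0.1, 0.2]
finger_gap: 44.9
gripper_force: 0.0
```

step_arm(motion=[[0, 0, -5, 0.14, 4.5], [0, 0, -8.5, 0.28, 4.5], [0, 0, -8.5, 0.42, 4.5], [0, 0, -8.5, 0.56, 4.5], [0, 0, -8.5, 0.7, 4.5], [0, 0, -8.5, 0.84, 4.5], [0, 0, -8.5, 0.98, 4.5], [0, 0, -8.5, 1.1, 4.5]])

```text
t: 20.75
ee_pos: [452.8, -265.5, 263.7]
orientation: [-3.142, 0.0, 0.226]
ft_force: [0.5, 0.5, 0.5]
finger_gap: 45.3
gripper_force: 0.0
```

step_arm(motion=[[0, 0, 0, 0.12, 4.5], [0, 0, 0, 0.23, 4.5], [0, 0, 0, 0.23, 4.5]])

```text
t: 21.05
ee_pos: [452.8, -265.6, 263.8]
orientation: [3.141, 0.0, 0.001]
ft_force: [1.4, -0.4, 1.1]
finger_gap: 44.9
gripper_force: 0.0
```

Run:
```python
from look import *
p,d,C=snap("side","side6");P=cloud(d,C)
lids(p,P,C,z0=8,z1=15,top=11,region=lambda P:(abs(P[...,0]-482)<110)&(abs(P[...,1]+334)<150))
s=env.read_state(); print(s["t"],s["q"],s["ee_pos"],s["orientation"]); print(delta([600.3,294],255))
cv2.imwrite("pics/c6.png",cv2.resize(p[70:190,280:400,::-1],None,fx=4,fy=4,interpolation=cv2.INTER_CUBIC))
```

```text
21.1 [ 1.10328065  0.26628269 -0.75388083  1.77024026  0.19613855  1.18212543
 -1.27530356] [ 452.90058147 -265.48452198  263.77138989] [3.14145560e+00 2.94760342e-04 3.40834003e-03]
[ 14.93 -55.9    0.87]
```

View pics/c6.png

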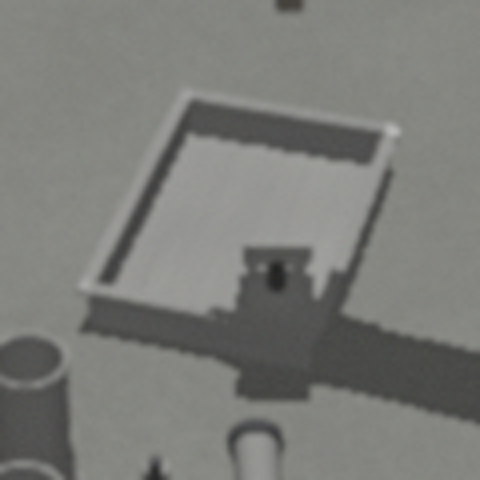

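The lid lies flat in the tray with its knob up at (277,275). Next is the high-y lid.

step_arm(motion=[[1, -4.5, 0, 0, 4.5], [2, -9, 0, 0, 4.5], [3, -13.5, 0, 0, 4.5], [4, -18, 0, 0, 4.5], [5, -22.5, 0, 0, 4.5], [6, -27, 0, 0, 4.5], [7, -31.5, 0, 0, 4.5], [8, -36, 0, 0, 4.5]])

```text
t: 21.9
ee_pos: [532.9, 96.0, 263.9]
orientation: [3.141, -0.0, 0.003]
ft_force: [0.8, -0.6, -0.1]
finger_gap: 45.1
gripper_force: 0.0
```

step_arm(motion=[[1.5, -4.5, 0, 0, 4.5], [3, -9, 0, 0, 4.5], [4.5, -13.5, 0, 0, 4.5], [6, -17.5, 0.5, 0, 4.5], [6.9, -19.9, 0.9, 0, 4.5], [6.9, -19.9, 0.9, 0, 4.5], [6.9, -19.9, 0.9, 0, 4.5]])

```text
t: 22.6
ee_pos: [601.2, 293.5, 254.2]
orientation: [3.141, 0.001, 0.003]
ft_force: [0.1, 1.0, 0.2]
finger_gap: 45.0
gripper_force: 0.0
```

Run:
```python
from look import *
p,d,C=snap("wrist","w7"); s=env.read_state(); print(s["t"],s["q"],s["ee_pos"],s["orientation"],s["finger_gap"])
lids(p,cloud(d,C),C)
```

```text
22.65 [ 0.03950871  0.59068856 -0.84019283  1.42688402  0.4427061   1.32039042
 -2.39472565] [601.54631324 292.48214939 254.57072352] [3.14080805e+00 5.16553358e-04 1.42558458e-03] 45.185740872946184
lid [591 156  49  66 707] 205.34905450907414 ((619.9199829101562, 55.646175384521484), 28.256254196166992) ((620.5455322265625, 55.649471282958984), (51.92326736450195, 55.85703659057617))
lid [442 168  68  65 973] 205.42999505646426 ((611.6180419921875, 175.23141479492188), 27.772232055664062) ((611.4420166015625, 175.114013671875), (54.04825210571289, 55.27663040161133))
lid [ 291  176   73   72 3706] 210.88479913794345 ((600.7601318359375, 296.4768371582031), 30.95148277282715) ((600.7479248046875, 296.5998840332031), (60.67947769165039, 61.692447662353516))
```

step_arm(motion=[[0, -0.3, 2.5, 0, 4.5], [0, -0.3, 5, 0, 4.5], [0, -0.3, 6.7, 0, 4.5], [0, -0.3, 7.5, 0, 4.5], [0, -0.3, 7.5, 0, 4.5], [0, -0.3, 7.5, 0, 1], [0, -0.3, 7.5, 0, 1], [0, -0.3, 7.5, 0, 1]], newtons=15)

```text
t: 23.45
ee_pos: [602.0, 296.8, 180.9]
orientation: [-3.141, -0.001, 0.001]
ft_force: [-0.5, 0.3, 0.5]
finger_gap: 23.0
gripper_force: 0.0
```

step_arm(motion=[[0, 0, 0, 0, 1], [0, 0, 0, 0, 1], [0, 0, -0.5, 0, 1], [0, 0, -1.5, 0, 1], [0, 0, -4, 0, 1], [0, 0, -6, 0, 1], [0, 0, -8, 0, 1], [0, 0, -8, 0, 1]])

```text
t: 24.25
ee_pos: [602.7, 298.0, 263.6]
orientation: [-3.139, -0.005, 0.001]
ft_force: [0.5, 1.2, -0.5]
finger_gap: 15.6
gripper_force: 15.0
```

Run:
```python
from look import *
p,d,C=snap("side","side8");tray(cloud(d,C)); p,d,C=snap("scene","scene8");tray(cloud(d,C))
s=env.read_state(); print(s["t"],s["ee_pos"],s["finger_gap"],t2w(-45,-60),delta(t2w(-45,-60),258))
```

```text
rim rect 550 ((479.750244140625, -333.3118896484375), (302.2568664550781, 205.81869506835938), 76.36418914794922)
rim rect 695 ((481.2314453125, -335.94842529296875), (297.38946533203125, 210.12881469726562), 76.50031280517578)
24.35 [601.49022092 296.54406082 259.9553816 ] 15.506612384063558 [ 424.07000084 -381.93523063] [-17.81  67.83   0.18]
```

step_arm(motion=[[-1.1, 4.5, 0, 0, 1], [-2.2, 9, 0, 0, 1], [-3.3, 13.5, 0, 0, 1], [-4.4, 18, 0, 0, 1], [-5.5, 22.5, 0, 0, 1], [-6.6, 27, 0, 0, 1], [-7.7, 31.5, 0, 0, 1], [-8.8, 36, 0, 0, 1]])

```text
t: 25.15
ee_pos: [512.2, -65.6, 258.7]
orientation: [-3.141, 0.002, 0.0]
ft_force: [1.0, -1.4, -0.6]
finger_gap: 15.6
gripper_force: 15.0
```

step_arm(motion=[[-1.1, 4.5, 0, -0.14, 1], [-2.2, 9, 0, -0.28, 1], [-3.3, 13.5, 0, -0.42, 1], [-4.5, 18, 0, -0.56, 1], [-5.7, 22.5, 0, -0.7, 1], [-7, 27, 0, -0.84, 1], [-8.2, 30, 0, -0.98, 1], [-9, 31.8, 0, -1.12, 1]])

```text
t: 25.95
ee_pos: [421.4, -384.7, 258.0]
orientation: [-3.139, -0.001, 1.122]
ft_force: [0.0, 0.9, -0.2]
finger_gap: 15.3
gripper_force: 15.0
```

step_arm(motion=[[0, 0, 0, -0.11, 1], [0, 0, 0, -0.21, 1], [0, 0, 0, -0.21, 1], [0, 0, 0, -0.21, 1]])

```text
t: 26.35
ee_pos: [423.6, -381.4, 259.0]
orientation: [-3.14, -0.001, 1.328]
ft_force: [-0.2, 1.2, -0.2]
finger_gap: 15.2
gripper_force: 15.0
```

Run:
```python
from look import *
p,d,C=snap("side","side9");tray(cloud(d,C))
s=env.read_state(); print(s["t"],s["ee_pos"],s["orientation"],s["finger_gap"],delta(t2w(-45,-60),-16))
```

```text
rim rect 540 ((479.17449951171875, -332.6585388183594), (302.17169189453125, 205.90089416503906), 75.85767364501953)
26.4 [ 423.77190204 -381.43714516  259.23401914] [-3.14068275e+00 -5.25499431e-04  1.32893004e+00] 15.574707286725797 [-0.06  0.07 27.52]
```

step_arm(motion=[[0, 0, 4, 0, 1], [0, 0, 8, 0, 1], [0, 0, 12, 0, 1], [0, 0, 16, 0, 1], [0, 0, 20, 0, 1], [0, 0, 24, 0, 1], [0, 0, 26.5, 0, 1], [0, 0, 27, 0, 1]])

```text
t: 27.2
ee_pos: [422.1, -380.1, -13.2]
orientation: [-3.137, -0.002, 1.33]
ft_force: [0.2, -0.3, -0.8]
finger_gap: 15.2
gripper_force: 15.0
```

step_arm(motion=[[0, 0, 0.2, 0, 1], [0, 0, 0.4, 0, 1], [0, 0, 0.6, 0, 1], [0, 0, 0.7, 0, 1], [0, 0, 0.7, 0, 1]])

```text
t: 27.7
ee_pos: [424.2, -382.1, -16.5]
orientation: [3.141, 0.001, 1.33]
ft_force: [0.0, -0.7, -0.7]
finger_gap: 15.5
gripper_force: 15.0
```

step_arm(motion=[[0, 0, 0.15, 0, 1], [0, 0, 0.3, 0, 1], [0, 0, 0.4, 0, 1], [0, 0, 0.4, 0, 1]])

```text
t: 28.1
ee_pos: [424.1, -382.0, -19.7]
orientation: [-3.141, 0.002, 1.331]
ft_force: [-3.4, 1.8, 11.8]
finger_gap: 15.2
gripper_force: 15.0
```

step_arm(motion=[[0, 0, 0, 0, 3.2], [0, 0, 0, 0, 3.2], [0, 0, 0, 0, 3.2], [0, 0, -2, 0, 3.2], [0, 0, -6, 0, 4], [0, 0, -11, 0, 9], [0, 0, -16, 0, 9], [0, 0, -21, 0, 9]])

```text
t: 28.9
ee_pos: [423.8, -381.3, 190.5]
orientation: [-3.141, -0.001, 1.331]
ft_force: [0.1, -0.6, 0.3]
finger_gap: 62.1
gripper_force: 0.0
```

step_arm(motion=[[4, 1, -2.5, 0.12, 9], [8.5, 2, -2.5, 0.24, 9], [13, 3, -2.5, 0.36, 9], [17.5, 3.7, -2.5, 0.48, 9], [22, 4.4, -2.5, 0.6, 9], [26.5, 5.2, -2.5, 0.72, 9], [31, 6, -2.5, 0.84, 9], [36, 6.7, -2.5, 0.88, 9]])

```text
t: 29.7
ee_pos: [575.0, -47.5, 213.7]
orientation: [3.141, 0.0, 0.446]
ft_force: [-0.8, -0.4, 0.8]
finger_gap: 90.0
gripper_force: 0.0
```

step_arm(motion=[[0, 0, 0, 0, 9], [0, 0, 0, 0, 9]])

```text
t: 29.9
ee_pos: [574.6, -46.5, 213.6]
orientation: [-3.141, 0.0, 0.455]
ft_force: [-0.4, 0.2, -0.6]
finger_gap: 89.9
gripper_force: 0.0
```

Run:
```python
from look import *
p,d,C=snap("wrist","w10");P=cloud(d,C)
lids(p,P,C,z0=200,z1=212,top=205)
s=env.read_state(); print(s["t"],s["q"],s["ee_pos"],s["orientation"],s["finger_gap"],delta([618.5,47.4],215))
p,d,C=snap("side","side10")
cv2.imwrite("pics/c10.png",cv2.resize(p[70:190,280:400,::-1],None,fx=4,fy=4,interpolation=cv2.INTER_CUBIC))
```

```text
lid [   0    0   89   80 1829] 204.8277864167642 ((608.6902465820312, 169.1148681640625), 29.260366439819336) ((608.29931640625, 168.30921936035156), (51.430416107177734, 57.674476623535156))
lid [ 189   62   87   90 1822] 205.42487775162303 ((619.2349853515625, 47.16786193847656), 28.373117446899414) ((619.3045654296875, 47.2564811706543), (55.48371887207031, 56.44464111328125))
29.95 [ 0.67212512  0.4539974  -0.85088416  1.7106673   0.37048308  1.14760525
 -1.40314047] [574.25876211 -48.61249797 213.42867918] [3.14152078e+00 1.06752429e-03 4.51724961e-01] 89.68404679138973 [ 8.17 -6.71 -0.17]
```

View pics/c10.png

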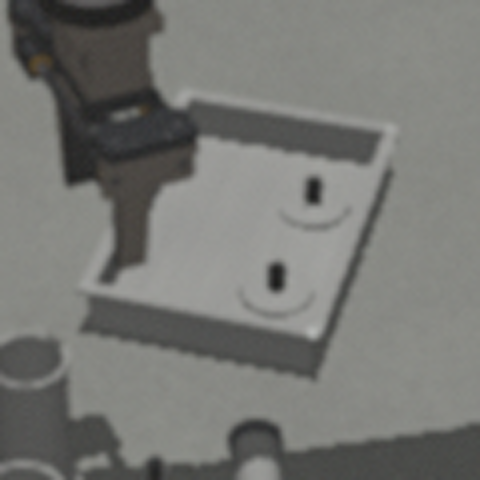

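Both lids lie flat in the tray, at (313,190) and (277,277). Next is the low-y funnel: grip it, twist it, lift it.

step_arm(motion=[[4, -3.3, 0, 0, 9], [8.1, -6.6, 0, 0, 9], [8.1, -6.6, 0, 0, 9], [8.1, -6.6, 0, 0, 9], [8.1, -6.6, 3, 0, 9], [8.1, -6.6, 6, 0, 9], [8.1, -6.6, 9, 0, 9], [8.1, -6.6, 11.1, 0, 9]])

```text
t: 30.8
ee_pos: [617.4, 41.5, 100.6]
orientation: [3.141, 0.003, 0.446]
ft_force: [0.6, -1.2, 0.8]
finger_gap: 89.6
gripper_force: 0.0
```

step_arm(motion=[[0, 0, 0, 0, 9], [0, 0, 0, 0, 4.6], [0, 0, 0, 0, 4.6], [0, 0, 0, 0, 4.6], [0, 0, 0, 0, 4.6], [0, 0, 0, 0, 4.6], [0, 0, 0, 0, 4.6]], newtons=55)

```text
t: 31.5
ee_pos: [619.1, 46.3, 103.6]
orientation: [3.141, -0.001, 0.451]
ft_force: [-0.8, -0.5, 5.4]
finger_gap: 53.3
gripper_force: 55.0
```

Now twist the funnel by -0.9 rad about tool z.

step_arm(motion=[[0, 0, 0, -0.12, 4.6], [0, 0, 0, -0.24, 4.6], [0, 0, 0, -0.36, 4.6], [0, 0, 0, -0.48, 4.6], [0, 0, 0, -0.6, 4.6], [0, 0, 0, -0.72, 4.6], [0, 0, 0, -0.84, 4.6], [0, 0, 0, -0.9, 4.6]])

```text
t: 32.3
ee_pos: [619.4, 46.3, 103.7]
orientation: [3.141, -0.001, 1.353]
ft_force: [-1.4, -0.1, 4.3]
finger_gap: 53.3
gripper_force: 55.0
```

step_arm(motion=[[0, 0, 0, 0, 4.6], [0, 0, 0, 0, 4.6], [0, 0, -0.5, 0, 4.6], [0, 0, -1, 0, 4.6], [0, 0, -1.5, 0, 4.6], [0, 0, -2, 0, 4.6]])

```text
t: 32.9
ee_pos: [618.4, 46.5, 123.3]
orientation: [-3.141, 0.0, 1.351]
ft_force: [0.0, 0.1, -1.8]
finger_gap: 53.1
gripper_force: 55.0
```

step_arm(motion=[[0, 0, -3, 0, 4.6], [-2, 0, -6, 0, 4.6], [-6, 0, -8, 0, 4.6], [-10.5, 0, -8, 0, 4.6], [-15, 0, -8, 0.02, 4.6], [-20, 0, -8, 0.02, 4.6], [-25, 0, -8, 0.02, 4.6], [-30, 0, -8, 0.02, 4.6]])

```text
t: 33.7
ee_pos: [552.4, -248.2, 203.5]
orientation: [3.141, 0.001, 1.331]
ft_force: [1.2, 0.2, -4.0]
finger_gap: 53.1
gripper_force: 55.0
```

step_arm(motion=[[-4.5, 0, 0, 0, 4.6], [-9, -0.3, 0, 0, 4.6], [-13.5, -0.6, 0, 0, 4.6], [-17.5, -0.6, 0, 0, 4.6], [-18.2, -0.6, 0, 0, 4.6], [-18.2, -0.6, 0, 0, 4.6], [-18.2, -0.6, 0, 0, 4.6]])

```text
t: 34.4
ee_pos: [504.7, -420.0, 203.2]
orientation: [3.141, -0.001, 1.333]
ft_force: [-0.5, 0.6, -3.6]
finger_gap: 53.1
gripper_force: 55.0
```

Run:
```python
from look import *
p,d,C=snap("side","side11");tray(cloud(d,C));p,d,C=snap("scene","scene11");tray(cloud(d,C))
s=env.read_state(); print(s["t"],s["ee_pos"],s["orientation"],s["finger_gap"],delta(t2w(45,-80),25))
p,d,C=snap("wrist","w11")
```

```text
rim rect 513 ((479.6392517089844, -333.4194030761719), (300.1119689941406, 205.27276611328125), 76.43814849853516)
rim rect 687 ((481.6055908203125, -336.0075378417969), (299.005859375, 208.4341278076172), 76.07193756103516)
34.5 [ 505.12794419 -419.55973337  203.34439299] [ 3.14128096e+00 -4.48444217e-04  1.33411683e+00] 53.23969457781282 [-0.27  0.23 17.83]
```

View pics/w11.png

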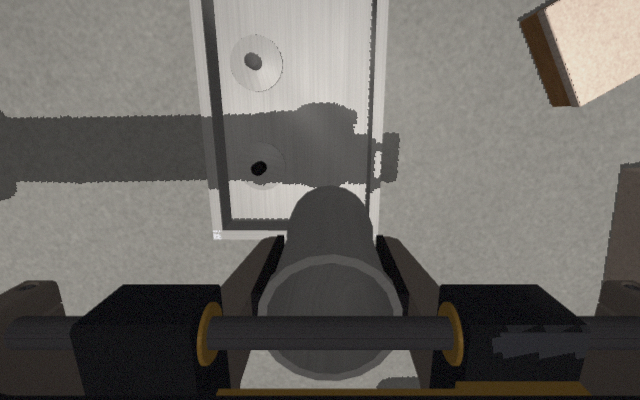

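step_arm(motion=[[-0.3, 0.2, 0, 0, 4.6], [-0.3, 0.2, 4, 0, 4.6], [-0.3, 0.2, 8, 0, 4.6], [-0.3, 0.2, 12, 0, 4.6], [-0.3, 0.2, 15, 0, 4.6], [-0.3, 0.2, 17, 0, 4.6], [-0.3, 0.2, 17.8, 0, 4.6], [-0.3, 0.2, 17.8, 0, 4.6]])

```text
t: 35.35
ee_pos: [505.6, -425.0, 24.6]
orientation: [-3.141, -0.0, 1.331]
ft_force: [0.3, 0.3, -1.9]
finger_gap: 53.1
gripper_force: 55.0
```

step_arm(motion=[[0, 0, 0.2, 0, 4.6], [0, 0, 0.35, 0, 4.6], [0, 0, 0.5, 0, 4.6], [0, 0, 0.5, 0, 4.6]])

```text
t: 35.75
ee_pos: [505.4, -425.5, 20.4]
orientation: [3.141, 0.001, 1.331]
ft_force: [-0.4, 0.2, -2.3]
finger_gap: 52.9
gripper_force: 55.0
```

step_arm(motion=[[0, 0, 0.15, 0, 4.6], [0, 0, 0.3, 0, 4.6], [0, 0, 0.3, 0, 4.6], [0, 0, 0.3, 0, 4.6]])

```text
t: 36.15
ee_pos: [505.8, -425.8, 18.7]
orientation: [3.141, 0.001, 1.33]
ft_force: [-3.4, 0.3, 7.6]
finger_gap: 53.2
gripper_force: 55.0
```

step_arm(motion=[[0, 0, 0, 0, 7], [0, 0, 0, 0, 9], [0, 0, 0, 0, 9], [0, 0, 0, 0, 9], [0, 0, -3, 0, 9], [0, 0, -8, 0, 9], [0, 0, -13, 0, 9], [0, 0, -18, 0, 9]])

```text
t: 36.95
ee_pos: [505.2, -424.9, 198.5]
orientation: [-3.141, -0.001, 1.331]
ft_force: [-0.9, -0.6, -0.3]
finger_gap: 90.5
gripper_force: 0.0
```

step_arm(motion=[[3, -0.3, -2, 0, 9], [7.5, -0.6, -2, 0, 9], [12, -0.9, -2, 0, 9], [17, -1.2, -2, 0, 9], [22, -1.5, -2, 0, 9], [27, -1.8, -2, 0, 9], [31.5, -2.1, -2, 0, 9], [36, -2.4, -2, 0, 9]])

```text
t: 37.75
ee_pos: [567.7, -67.9, 217.0]
orientation: [3.141, 0.0, 1.331]
ft_force: [-0.4, -0.2, -0.4]
finger_gap: 90.4
gripper_force: 0.0
```

step_arm(motion=[[4, -0.3, 0, 0.12, 9], [8, -0.6, 0, 0.24, 9], [12, -0.9, 0, 0.36, 9], [16, -1.2, 0, 0.48, 9], [20, -1.5, 0, 0.6, 9], [23, -1.7, 0, 0.72, 9], [24.4, -1.8, 0, 0.84, 9], [24.4, -1.8, 0, 0.88, 9]])

```text
t: 38.55
ee_pos: [607.4, 175.3, 217.0]
orientation: [-3.14, -0.001, 0.452]
ft_force: [0.0, 0.5, 0.6]
finger_gap: 90.0
gripper_force: 0.0
```

step_arm(motion=[[0, 0, 0, 0, 9], [0, 0, 0, 0, 9]])

```text
t: 38.75
ee_pos: [608.2, 171.2, 216.7]
orientation: [3.141, 0.0, 0.452]
ft_force: [0.5, 0.3, 1.2]
finger_gap: 90.1
gripper_force: 0.0
```

Run:
```python
from look import *
p,d,C=snap("wrist","w12");P=cloud(d,C)
lids(p,P,C,z0=200,z1=212,top=205)
s=env.read_state(); print(s["t"],s["ee_pos"],s["orientation"],s["finger_gap"],delta([609.2,171.3],215))
p,d,C=snap("side","side12");P=cloud(d,C);tray(P)
m=(P[...,2]>105)&(P[...,2]<130)&(P[...,1]<-200)&(abs(P[...,0]-480)<120);q=P[m];print(len(q),q.min(0),q.max(0))
cv2.imwrite("pics/c12.png",cv2.resize(p[70:190,280:400,::-1],None,fx=4,fy=4,interpolation=cv2.INTER_CUBIC))
```

```text
lid [ 121  118   85   82 1831] 205.29779786562878 ((600.8084106445312, 296.369140625), 29.137624740600586) ((600.5510864257812, 296.1027526855469), (55.662147521972656, 57.97052764892578))
lid [ 293  184   76   75 1351] 205.39780113728813 ((610.0247192382812, 172.14405822753906), 28.54370880126953) ((609.9445190429688, 172.1949005126953), (55.281410217285156, 56.88085174560547))
38.8 [608.1862482  170.91655627 216.72340023] [3.14146556e+00 3.20985110e-04 4.51076533e-01] 89.92559024944399 [0.11 0.01 0.17]
rim rect 504 ((479.64422607421875, -332.04510498046875), (298.90460205078125, 205.39639282226562), 76.37142181396484)
124 [ 474.92641685 -452.31972283  105.0784086 ] [ 529.81248953 -389.44531994  125.23499767]
```

View pics/c12.png

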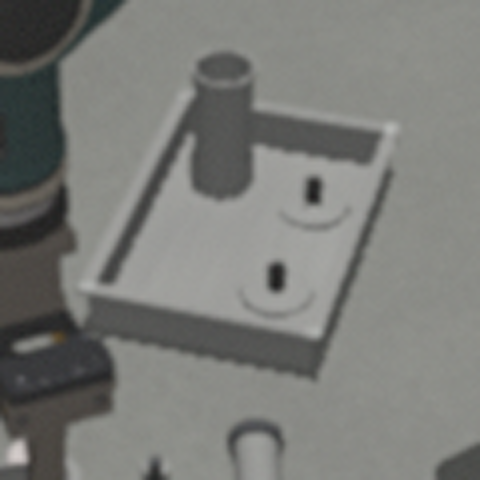

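The first funnel stands upright in the tray at (223,130). Next is the middle funnel. The picture budget is used up, so from here I'll check with numbers only.

step_arm(motion=[[0.1, 0, 3, 0, 9], [0.1, 0, 6, 0, 9], [0.1, 0, 9, 0, 9], [0.1, 0, 11.4, 0, 9], [0.1, 0, 11.4, 0, 9], [0.1, 0, 11.4, 0, 4.6], [0.1, 0, 11.4, 0, 4.6], [0.1, 0, 11.4, 0, 4.6]], newtons=55)

```text
t: 39.65
ee_pos: [610.1, 172.2, 104.6]
orientation: [3.141, -0.003, 0.451]
ft_force: [-0.4, -0.8, -0.2]
finger_gap: 67.8
gripper_force: 0.0
```

step_arm(motion=[[0, 0, 0, 0, 4.6], [0, 0, 0, 0, 4.6], [0, 0, 0, 0, 4.6], [0, 0, 0, 0, 4.6]])

```text
t: 40.05
ee_pos: [609.8, 171.8, 103.7]
orientation: [3.141, -0.001, 0.45]
ft_force: [0.3, -1.0, 5.4]
finger_gap: 52.8
gripper_force: 55.0
```

step_arm(motion=[[0, 0, 0, -0.12, 4.6], [0, 0, 0, -0.24, 4.6], [0, 0, 0, -0.36, 4.6], [0, 0, 0, -0.48, 4.6], [0, 0, 0, -0.6, 4.6], [0, 0, 0, -0.72, 4.6], [0, 0, 0, -0.84, 4.6], [0, 0, 0, -0.9, 4.6]])

```text
t: 40.85
ee_pos: [609.6, 172.0, 103.7]
orientation: [3.141, -0.001, 1.352]
ft_force: [0.0, -1.6, 6.3]
finger_gap: 52.7
gripper_force: 55.0
```

step_arm(motion=[[0, 0, 0, 0, 4.6], [0, 0, 0, 0, 4.6], [0, 0, -0.5, 0, 4.6], [0, 0, -1, 0, 4.6], [0, 0, -1.5, 0, 4.6], [0, 0, -2, 0, 4.6]])

```text
t: 41.45
ee_pos: [608.8, 172.2, 123.3]
orientation: [-3.141, -0.0, 1.351]
ft_force: [0.1, 0.3, -2.7]
finger_gap: 53.0
gripper_force: 55.0
```

step_arm(motion=[[0, 0, -3, 0, 4.6], [-2, 0.2, -6, 0, 4.6], [-6, 0.5, -8, 0, 4.6], [-10.5, 0.7, -8, 0, 4.6], [-15, 1, -8, 0, 4.6], [-20, 1.3, -8, 0, 4.6], [-25, 1.6, -8, 0, 4.6], [-30, 2, -8, 0, 4.6]])

```text
t: 42.25
ee_pos: [562.5, -126.6, 203.5]
orientation: [3.141, 0.001, 1.351]
ft_force: [0.7, 0.5, -1.5]
finger_gap: 53.4
gripper_force: 55.0
```

step_arm(motion=[[-4.5, 0.2, 0, 0, 4.6], [-9, 0.5, 0, 0, 4.6], [-13.5, 0.8, 0, 0.02, 4.6], [-18, 1, 0, 0.02, 4.6], [-21.5, 1.2, 0, 0.02, 4.6], [-22.3, 1.2, 0, 0.02, 4.6], [-22.3, 1.2, 0, 0.02, 4.6], [-22.3, 1.2, 0, 0.02, 4.6]])

```text
t: 43.05
ee_pos: [526.7, -343.2, 203.3]
orientation: [3.141, -0.001, 1.333]
ft_force: [-0.8, 0.5, -2.8]
finger_gap: 53.5
gripper_force: 55.0
```

```bash
cat >> look.py <<'E'
def funnels(P):
    z=P[...,2];m=((z>100)&(z<128)&(P[...,1]<-200)&(abs(P[...,0]-480)<120)).astype(np.uint8)
    n,l,st,c=cv2.connectedComponentsWithStats(m)
    for i in range(1,n):
        if st[i,4]>40: q=P[l==i];print("funnel",st[i,4],((q.min(0)+q.max(0))/2).round(),q.max(0).round())
E
python3 - <<'E'
from look import *
for n in("side","scene"):
    p,d,C=snap(n,n+"13");P=cloud(d,C);tray(P);funnels(P)
s=env.read_state(); print(s["t"],s["ee_pos"],s["orientation"],s["finger_gap"],delta(t2w(45,0),25),t2w(45,-80))
E
```

```text
rim rect 484 ((479.68170166015625, -333.30169677734375), (301.4018249511719, 206.27239990234375), 76.35356140136719)
funnel 89 [ 464. -918.  114.] [ 483. -815.  127.]
funnel 115 [ 502. -421.  112.] [ 529. -390.  125.]
rim rect 324 ((553.2015380859375, -353.2364196777344), (298.6964416503906, 80.67740631103516), 71.89147186279297)
funnel 223 [ 507. -425.  111.] [ 537. -397.  122.]
funnel 271 [ 552. -776.  114.] [ 600. -765.  128.]
43.15 [ 526.93661362 -342.79195012  203.34993039] [ 3.14125930e+00 -3.72582597e-04  1.33425020e+00] 53.26919493975488 [-0.25 -0.07 17.83] [ 506.77265871 -422.68164617]
```

step_arm(motion=[[0, 0, 1, 0, 4.6], [0, 0, 4, 0, 4.6], [0, 0, 8, 0, 4.6], [0, 0, 12, 0, 4.6], [0, 0, 15, 0, 4.6], [0, 0, 17, 0, 4.6], [0, 0, 17.8, 0, 4.6], [0, 0, 17.8, 0, 4.6]])

```text
t: 43.95
ee_pos: [526.2, -344.5, 24.4]
orientation: [-3.141, -0.001, 1.331]
ft_force: [0.0, 0.5, -2.0]
finger_gap: 53.5
gripper_force: 55.0
```

step_arm(motion=[[0, 0, 0.2, 0, 4.6], [0, 0, 0.35, 0, 4.6], [0, 0, 0.5, 0, 4.6], [0, 0, 0.65, 0, 4.6], [0, 0, 0.8, 0, 4.6], [0, 0, 0.8, 0, 4.6]])

```text
t: 44.55
ee_pos: [527.0, -345.9, 18.6]
orientation: [3.14, 0.001, 1.33]
ft_force: [-1.6, 0.3, 6.7]
finger_gap: 53.2
gripper_force: 55.0
```

step_arm(motion=[[0, 0, 0, 0, 7], [0, 0, 0, 0, 9], [0, 0, 0, 0, 9], [0, 0, 0, 0, 9], [0, 0, -3, 0, 9], [0, 0, -8, 0, 9], [0, 0, -13, 0, 9], [0, 0, -18, 0, 9]])

```text
t: 45.35
ee_pos: [525.9, -344.8, 198.5]
orientation: [-3.141, -0.0, 1.331]
ft_force: [0.5, -0.8, -0.6]
finger_gap: 90.1
gripper_force: 0.0
```

step_arm(motion=[[3, -0.3, -2, 0, 9], [7.5, -0.8, -2, 0, 9], [12, -1.3, -2, 0, 9], [17, -1.9, -2, 0, 9], [22, -2.5, -2, 0, 9], [27, -3.1, -2, 0, 9], [31.5, -3.7, -2, 0, 9], [36, -4.3, -2, 0, 9]])

```text
t: 46.15
ee_pos: [569.9, 16.7, 216.9]
orientation: [3.141, 0.0, 1.331]
ft_force: [-0.1, 0.3, -1.2]
finger_gap: 90.0
gripper_force: 0.0
```

step_arm(motion=[[4, -0.5, 0, 0.12, 9], [8, -1, 0, 0.24, 9], [12.5, -1.6, 0, 0.36, 9], [17, -2.2, 0, 0.48, 9], [21.5, -2.9, 0, 0.6, 9], [25.5, -3.5, 0, 0.72, 9], [28, -3.8, 0, 0.84, 9], [28, -3.8, 0, 0.88, 9]])

```text
t: 46.95
ee_pos: [597.6, 301.4, 216.7]
orientation: [-3.139, -0.0, 0.454]
ft_force: [-0.0, 0.3, -0.7]
finger_gap: 90.2
gripper_force: 0.0
```

step_arm(motion=[[0, 0, 0, 0, 9], [0, 0, 0, 0, 9]])

```text
t: 47.15
ee_pos: [599.7, 295.3, 216.6]
orientation: [3.141, 0.001, 0.452]
ft_force: [0.3, -0.4, 0.9]
finger_gap: 90.4
gripper_force: 0.0
```

Run:
```python
from look import *
p,d,C=snap("wrist","w14");P=cloud(d,C)
lids(p,P,C,z0=200,z1=212,top=205)
s=env.read_state(); print(s["t"],s["q"],s["ee_pos"],s["orientation"],s["finger_gap"],delta([600.5,296],103))
p,d,C=snap("side","side14");P=cloud(d,C);tray(P);funnels(P)
```

```text
lid [ 291  185   77   75 1337] 205.37378615527462 ((600.5518798828125, 296.5977478027344), 28.492368698120117) ((600.3309326171875, 296.8698425292969), (55.44071960449219, 56.656715393066406))
47.2 [ 0.03864901  0.62219857 -0.83928722  1.47410287  0.47377663  1.25718442
 -1.97430651] [599.85028906 294.84750844 216.62509669] [3.14115982e+00 4.51293821e-04 4.50691901e-01] 90.21082130641271 [ 0.11 -0.08 11.36]
rim rect 489 ((479.2558288574219, -332.9659729003906), (300.98651123046875, 204.99046325683594), 76.29281616210938)
funnel 313 [ 512. -384.  113.] [ 549. -311.  126.]
```

step_arm(motion=[[0.1, -0.1, 3, 0, 9], [0.1, -0.1, 6, 0, 9], [0.1, -0.1, 9, 0, 9], [0.1, -0.1, 11.4, 0, 9], [0.1, -0.1, 11.4, 0, 9], [0.1, -0.1, 11.4, 0, 4.6], [0.1, -0.1, 11.4, 0, 4.6], [0.1, -0.1, 11.4, 0, 4.6]], newtons=55)

```text
t: 48.05
ee_pos: [601.0, 297.5, 104.7]
orientation: [-3.142, -0.003, 0.45]
ft_force: [0.6, -0.1, 0.4]
finger_gap: 68.0
gripper_force: 0.0
```

step_arm(motion=[[0, 0, 0, 0, 4.6], [0, 0, 0, 0, 4.6], [0, 0, 0, 0, 4.6], [0, 0, 0, 0, 4.6]])

```text
t: 48.45
ee_pos: [600.8, 297.1, 103.8]
orientation: [3.141, -0.001, 0.45]
ft_force: [0.9, -1.2, 5.4]
finger_gap: 52.8
gripper_force: 55.0
```

step_arm(motion=[[0, 0, 0, -0.12, 4.6], [0, 0, 0, -0.24, 4.6], [0, 0, 0, -0.36, 4.6], [0, 0, 0, -0.48, 4.6], [0, 0, 0, -0.6, 4.6], [0, 0, 0, -0.72, 4.6], [0, 0, 0, -0.84, 4.6], [0, 0, 0, -0.9, 4.6]])

```text
t: 49.25
ee_pos: [600.0, 297.6, 103.7]
orientation: [-3.141, -0.001, 1.353]
ft_force: [-1.8, -0.7, 5.9]
finger_gap: 53.1
gripper_force: 55.0
```

step_arm(motion=[[0, 0, 0, 0, 4.6], [0, 0, 0, 0, 4.6], [0, 0, -0.5, 0, 4.6], [0, 0, -1, 0, 4.6], [0, 0, -1.5, 0, 4.6], [0, 0, -2, 0, 4.6]])

```text
t: 49.85
ee_pos: [600.0, 297.3, 123.3]
orientation: [-3.141, -0.0, 1.351]
ft_force: [0.4, 0.3, -3.4]
finger_gap: 53.3
gripper_force: 55.0
```

step_arm(motion=[[0, 0, -3, 0, 4.6], [-2, 0.2, -6, 0, 4.6], [-6, 0.7, -8, 0, 4.6], [-10.5, 1.3, -8, 0, 4.6], [-15, 1.9, -8, 0, 4.6], [-20, 2.5, -8, 0, 4.6], [-25, 3.1, -8, 0, 4.6], [-30, 3.7, -8, 0, 4.6]])

```text
t: 50.65
ee_pos: [570.5, -4.5, 203.6]
orientation: [3.141, 0.0, 1.351]
ft_force: [0.6, -1.0, -3.6]
finger_gap: 52.7
gripper_force: 55.0
```

step_arm(motion=[[-4.5, 0.5, 0, 0, 4.6], [-9, 1.1, 0, 0, 4.6], [-13.5, 1.7, 0, 0.02, 4.6], [-18, 2.3, 0, 0.02, 4.6], [-22.5, 2.8, 0, 0.02, 4.6], [-26.3, 3.2, 0, 0.02, 4.6], [-26.3, 3.2, 0, 0.02, 4.6], [-26.3, 3.2, 0, 0.02, 4.6]])

```text
t: 51.45
ee_pos: [544.4, -267.0, 203.1]
orientation: [3.141, -0.001, 1.329]
ft_force: [0.3, 0.5, -3.0]
finger_gap: 52.9
gripper_force: 55.0
```

Run:
```python
from look import *
p,d,C=snap("wrist","w15");P=cloud(d,C)
for n in("side","scene"):
    p,d,C=snap(n,n+"15");P=cloud(d,C);tray(P);funnels(P)
s=env.read_state(); print(s["t"],s["ee_pos"],s["orientation"],s["finger_gap"],delta(t2w(45,80),25),t2w(45,80),t2w(45,0))
```

```text
rim rect 470 ((479.4603271484375, -332.8267822265625), (300.2994689941406, 205.03744506835938), 76.21845245361328)
funnel 148 [ 478. -888.  114.] [ 512. -757.  128.]
funnel 220 [ 512. -384.  112.] [ 548. -315.  125.]
rim rect 345 ((545.3057250976562, -350.71710205078125), (296.9410400390625, 82.3843994140625), 75.10139465332031)
funnel 219 [ 507. -427.  112.] [ 535. -398.  123.]
funnel 273 [ 553. -775.  114.] [ 600. -764.  128.]
funnel 228 [ 528. -346.  112.] [ 558. -319.  123.]
51.6 [ 545.1573457  -264.41854279  203.43057479] [ 3.14101401e+00 -1.88818169e-04  1.33369715e+00] 53.07842214225674 [-2.900e-01  1.000e-02  1.784e+01] [ 544.66676209 -267.23378697] [ 525.7197104  -344.95771657]
```

step_arm(motion=[[0, 0, 1, 0, 4.6], [0, 0, 4, 0, 4.6], [0, 0, 8, 0, 4.6], [0, 0, 12, 0, 4.6], [0, 0, 15, 0, 4.6], [0, 0, 17, 0, 4.6], [0, 0, 17.8, 0, 4.6], [0, 0, 17.8, 0, 4.6]])

```text
t: 52.4
ee_pos: [544.7, -265.7, 24.4]
orientation: [-3.141, -0.001, 1.332]
ft_force: [-0.3, 0.7, -3.0]
finger_gap: 53.3
gripper_force: 55.0
```

step_arm(motion=[[0, 0, 0.2, 0, 4.6], [0, 0, 0.35, 0, 4.6], [0, 0, 0.5, 0, 4.6], [0, 0, 0.65, 0, 4.6], [0, 0, 0.8, 0, 4.6], [0, 0, 0.8, 0, 4.6]])

```text
t: 53.0
ee_pos: [545.7, -267.0, 18.6]
orientation: [3.14, 0.001, 1.33]
ft_force: [-0.2, -0.6, 6.3]
finger_gap: 53.3
gripper_force: 55.0
```

Release, retreat and verify from the cameras.

step_arm(motion=[[0, 0, 0, 0, 7], [0, 0, 0, 0, 9], [0, 0, 0, 0, 9], [0, 0, 0, 0, 9], [0, 0, -3, 0, 9], [0, 0, -8, 0, 9], [0, 0, -13, 0, 9], [0, 0, -18, 0, 9]])

```text
t: 53.8
ee_pos: [544.4, -266.0, 198.6]
orientation: [-3.141, -0.0, 1.331]
ft_force: [0.4, -0.8, -0.2]
finger_gap: 89.6
gripper_force: 0.0
```

step_arm(motion=[[4, -2, -4, 0, 9], [8, -4, -8, 0, 9], [12, -5, -12, 0, 9], [16, -7, -16, 0, 9], [19, -9, -18, 0.12, 9], [22, -10, -18, 0.24, 9], [25, -11, -18, 0.36, 9], [28, -12, -18, 0.48, 9]])

```text
t: 54.6
ee_pos: [494.2, 36.7, 377.8]
orientation: [3.139, -0.0, 0.847]
ft_force: [0.5, -0.2, 0.2]
finger_gap: 89.8
gripper_force: 0.0
```

step_arm(motion=[[0, 0, 0, 0.14, 9], [0, 0, 0, 0.28, 9], [0, 0, 0, 0.42, 9], [0, 0, 0, 0.56, 9], [0, 0, 0, 0.7, 9], [0, 0, 0, 0.84, 9], [0, 0, 0, 0.84, 9]])

```text
t: 55.3
ee_pos: [494.5, 34.3, 376.8]
orientation: [3.141, -0.0, 0.011]
ft_force: [0.5, -0.1, -0.5]
finger_gap: 89.8
gripper_force: 0.0
```

Run:
```python
from look import *
for n in("side","scene","wrist"):
    p,d,C=snap(n,n+"16");P=cloud(d,C);print(n);tray(P);funnels(P);
    if n=="wrist": levers(p,P,C)
    z=P[...,2];k=(z>22)&(z<38)&(p.max(2)<70)&(abs(P[...,0]-440)<60)&(abs(P[...,1]+325)<110)
    c,l,st,_=cv2.connectedComponentsWithStats(k.astype(np.uint8))
    for i in range(1,c):
        if st[i,4]>5: print("knob",st[i,4],np.median(P[l==i],0).round())
print(t2w(-45,60),t2w(-45,-60)); s=env.read_state();print(s["t"],s["ee_pos"])
```

```text
side
rim rect 422 ((479.5985412597656, -333.260009765625), (301.3191833496094, 205.0452880859375), 76.20492553710938)
funnel 45 [ 585. -780.  114.] [ 600. -768.  128.]
funnel 44 [ 484. -423.  111.] [ 492. -393.  123.]
funnel 266 [ 537. -305.  113.] [ 570. -235.  126.]
knob 13 [ 422. -376.   30.]
knob 13 [ 451. -261.   33.]
scene
rim rect 408 ((547.8592529296875, -351.33197021484375), (298.0795593261719, 76.99280548095703), 74.75172424316406)
funnel 225 [ 507. -425.  112.] [ 537. -398.  124.]
funnel 268 [ 553. -776.  114.] [ 600. -766.  128.]
funnel 227 [ 528. -345.  111.] [ 557. -317.  122.]
funnel 228 [ 546. -269.  111.] [ 574. -241.  122.]
knob 20 [ 457. -264.   31.]
wrist
rim rect 3396 ((482.51019287109375, -334.5928955078125), (297.5909118652344, 204.1560821533203), 76.2199478149414)
funnel 831 [ 546. -266.  112.] [ 573. -238.  123.]
funnel 959 [ 527. -345.  112.] [ 555. -316.  123.]
funnel 550 [ 506. -419.  111.] [ 533. -394.  123.]
lever 307 [530.1 110.3] [534.8  41.5] 93.85535
lever 290 [520.2 233.8] [525.2 169.4] 94.38777
lever 467 [450.5 473. ] [518.1 485.1] 10.104044
lever 267 [510.2 357.2] [515.6 293.7] 94.89905
knob 43 [ 484. -408.   29.]
knob 77 [ 455. -261.   34.]
knob 92 [ 425. -378.   33.]
knob 21 [ 384. -358.   31.]
[ 452.49057836 -265.34933623] [ 424.07000084 -381.93523063]
55.45 [494.58177513  34.3829222  376.82579765]
```

```bash
python3 -c "
from bench import hand_in
print(hand_in())"
```

```text
the job is handed in; nothing more can be done
None
```

The job is handed in: all three valves are shut at their stops, both lids lie flat and knob up in the tray, and all three funnels stand upright in a row on the tray floor.

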